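# Rack the rinsed bars crosswise on the dryer and start it

### The arm

A 6-joint arm with a two-finger parallel gripper is mounted at the origin on a cart in front of the work surface, level with it; the furniture and walls round the work are solid. World frame = base frame: x ahead of the robot, y to its left, z up, the work surface at z = 0. Lengths are in mm, angles in rad, forces in N, time in s.
With the tool pointing down it reaches from about 400 to 925 mm from the base axis. Payload 12.5 kg.
Tool frame: the origin (TCP) lies on the centre line of the jaws, within the pads' length; the fingertips stand 19 mm ahead of it and the grasp point (between the pads) is the TCP; y points along the fingers, x is the direction in which the jaws open and shut, and the axes are right-handed (so a half turn about y gives the same grasp; the last joint's range is limited). The gripper opens to 95 mm and grips with 3 to 60 N. Pads are 20 mm wide; open, the fingers measure 119 mm over their backs; the gripper's body (75 mm by 180 mm) begins 59 mm behind the grasp point.
Start: joints at [1.028, 0.491, 1.559, -0, 1.092, -0.106], TCP at [264.387, 566.343, 233.661] pointing down, gripper open.
Joint ranges: [-3.1, 3.1], [-0.84, 2.19], [0.05, 2.79], [-1.13, 4.28], [0.06, 2.93], [-2.69, 2.69]. Speed limits (rad/s): [2.22, 2.22, 2.79, 3.14, 3.14, 3.14].

### API

Orientations are given as [roll, pitch, yaw] about the fixed x, y, z axes, in that order (R = Rz(yaw) Ry(pitch) Rx(roll)).
In Python, from cell import env gives the robot as it stands. The module is installed in compiled form; this text tells all that it offers.
- The arm moves only by the tool move_arm, never from a script. Its argument "rows" is a list of rows, each an object of numbers: "tx", "ty", "tz": the shift along the tool's x, y, z in cm; "rx", "ry", "rz": the turn, a rotation vector about the tool's x, y, z in rad; "grip": the opening in per cent of the stroke, from 0 (shut) to 100 (fully open). In form: [{"tx": .., "ty": .., "tz": .., "rx": .., "ry": .., "rz": .., "grip": ..}, ...]. A call has 1 to 10 rows; each row shifts and turns the commanded pose from where the row before left it, along the tool's axes as they then stand; what a row does not reach is not made up. A row lasts 1/12 s, in which the tool goes at most 41.7 mm and 7.16 degrees, less where a joint would pass 70% of its speed; a pose out of reach is approached as far as the arm can. A call is refused whole if a number of a shift passes 4.17 or a number of a turn 0.125, either way. A call with a gripper value outside its range is refused whole. The fingers move at their own pace and stop on an object; the grip force is fixed at half the most. Time passes only in rows, so rows that do not move let the fingers close. It gives the time, the measured TCP pose, the force and the opening at its end, in the units of the state.
- env.state(): the state, without advancing time (a new reading comes with each control period).
- env.read_camera(name): name is "scene" or "top" or "wrist"; returns (picture, depth): 480x640x3 uint8, blue, green, red; 480x640 float32, mm along the optical axis (not along the pixel's ray), 0 where there is no reading.
- env.calibration(name): a dict with "vertical_fov" (degrees; the focal length in pixels is half the picture's height over the tangent of half this angle, whatever the lens; pixels are square), "cx", "cy" (the principal point, pixels), "eye" and "rotation" of the camera in the world. Camera axes: x right, y up, looking along -z (the intrinsics and any distortion apply to the point x, -y, -z); pixel columns grow to the right and rows downward; lengths in mm; the calibration is good to about 2 mm. The wrist camera is an equidistant fisheye: a pixel r from the principal point sees the ray r / f radians off the axis. A picture is of the moment at which its call begins: read the wrist's pose just before it. calibration takes no time and is no camera call; for the wrist camera it gives the pose at the moment of the call.
- env.job_done(): hands the job in, once; it reports no verdict.
The state is a dict: "t": time; "joints": joint angles; "qvel": joint speeds; "tau": joint torques, N m; "eef_pos": TCP position; "tcp_rot": TCP orientation; "ft_force": force on the tool from outside, world axes, zero at the start; "moment": the same for the moment, N m; "opening": opening from 0.0 (shut) to 1.0 (fully open).
Only numpy, scipy, OpenCV 4.12 (cv2) and the standard library are available. Lean on these libraries where they do the work, as an engineer would, in place of code of your own. Each camera call takes 0.05 s, during which the arm holds its last target.

### The job

The cast bars have just been rinsed and must be dry before they go to the rolling mill: stack them all, lying flat, as a criss-cross tower in the middle of the dryer's grille, the first two running front to back across the slots, then two left to right on top of them and so on, two to a layer with a gap as wide as a bar between them, each layer full before the next is begun (an odd last bar lies on one side of the top layer). Only when the tower stands, start the dryer: lift the guard cover, flip the toggle to on (to the back) and let the guard drop shut again. Leave the other things on the bench as they are.

Things in the scene. Friction and masses are not known exactly. Their poses are not given: they have to be found in the camera images.
- grille (a point): Centre of the steel grille (190 mm front to back, 174 mm wide) on the left of the bench dryer, a low grey housing 206 mm deep, 272 mm wide, fixed to the bench at a slight angle. The point lies on the grille's flat upper face, 44 mm above the bench; z up, x to the back of the dryer (away from the robot), y to its left. The slots run along y. The middle of the whole housing is 46 mm to the right of this point.
- place_left (a point): Point on the grille's face 29 mm left of its centre: over it the left bar of the 1st layer (and of the 3rd, if there is one) has its middle, running front to back, across the slots. Axes as the grille's.
- place_right (a point): The same for the right bar, 29 mm right of the grille's centre.
- place_front (a point): Point 29 mm in front of the grille's centre: over it the front bar of the 2nd layer has its middle, running left to right.
- place_back (a point): The same for the rear bar of the 2nd layer, 29 mm behind the grille's centre.
- guard (a joint): Hinge of the dark metal guard cover (0.11 kg) over the dryer's switch, on the right part of the dryer's top. 0 = shut, 1.9 = tipped right back against its stop. A light spring and its own weight pull it shut from anywhere below about 1.3; tipped back beyond about 1.45 it leans on its stop by its weight and stays up until it is pushed forward again. Lifting it takes about 0.7 N at the nose.
- guard_hinge (a point): Middle of the guard's hinge pin, at the rear end of the guard, 54 mm above the bench; fixed to the dryer, with the grille's axes. The hinge turns about this y axis: opening lifts the guard's front end (nose) and swings it up and back.
- guard_grip (a point): Point of the cover midway between its flat side walls (32 mm apart outside; fingers closing along its y can pinch them from above); it moves with the cover. Shut, it lies 46 mm in front of and 14 mm above the hinge pin. The cover is a channel open below, 64 mm from hinge to nose; shut, its top is 29 mm above the pin, 39 mm above the switch plate (level with the grille). Free in front and behind.
- toggle (a joint): Toggle switch lever under the guard: 0 = off (leans to the front of the dryer, towards the robot), 0.76 = on (leans to the back, towards the guard's hinge). It stays where it is pushed; about 1 N at the tip moves it.
- toggle_tip (a point): Point near the tip of the toggle's steel lever, 27 mm from its foot (the lever is 31 mm long, 6 mm thick and 12 mm at the end); when off 25 mm above the switch plate. The lever's foot is 36 mm in front of the guard's hinge pin, on the guard's centre line. It swings in the dryer's x direction only.
- bar_1_mid (a point): Centre of a cast metal bar, 100 mm long (its x), 28 mm wide (its y), 12 mm thick (its z), 0.3 kg, lying flat on the bench left of the dryer. All bars are alike; some of the six may be absent.
- bar_2_mid (a point): Centre of a cast metal bar, 100 mm long (its x), 28 mm wide (its y), 12 mm thick (its z), 0.3 kg, lying flat on the bench left of the dryer. All bars are alike; some of the six may be absent.
- bar_3_mid (a point): Centre of a cast metal bar, 100 mm long (its x), 28 mm wide (its y), 12 mm thick (its z), 0.3 kg, lying flat on the bench left of the dryer. All bars are alike; some of the six may be absent.
- bar_4_mid (a point): Centre of a cast metal bar, 100 mm long (its x), 28 mm wide (its y), 12 mm thick (its z), 0.3 kg, lying flat on the bench left of the dryer. All bars are alike; some of the six may be absent.
- bar_5_mid (a point): Centre of a cast metal bar, 100 mm long (its x), 28 mm wide (its y), 12 mm thick (its z), 0.3 kg, lying flat on the bench left of the dryer. All bars are alike; some of the six may be absent.
- bar_6_mid (a point): Centre of a cast metal bar, 100 mm long (its x), 28 mm wide (its y), 12 mm thick (its z), 0.3 kg, lying flat on the bench left of the dryer. All bars are alike; some of the six may be absent.
- flux_pot: Bystander: stone flux pot, 53 mm wide, 32 mm high, standing loose on the bench (origin at its underside). Not to be disturbed.
- loupe: Bystander: small black folding loupe, 30 mm, standing loose on the bench (origin at its underside). Not to be disturbed.
- torch: Bystander: torch handpiece, 184 mm long, standing loose on the bench (origin at its underside). Not to be disturbed.
- charcoal: Bystander: charcoal lump, 58 mm long, standing loose on the bench (origin at its underside). Not to be disturbed.
- dropper: Bystander: white dropper bottle, 47 mm wide, 136 mm high, standing loose on the bench (origin at its underside). Not to be disturbed.

How it is judged (in metres and radians):
On the way, in this order (a step that is already met when the one before it is completed fails the run):
1. all bars lie in the criss-cross tower on the grille, with the switch still off under its shut guard ((((horizontal distance between bar_1_mid and place_left below 0.0135 m or horizontal distance between bar_1_mid and place_right below 0.0135 m) and angle between the x axis of bar_1_mid and the x axis of grille, either way round below 0.25 rad and z of bar_1_mid in the frame of grille below 0.034 m and (z of bar_1_mid in the frame of grille below 0.01 m or z of bar_1_mid in the frame of grille above 0.026 m)) or ((horizontal distance between bar_1_mid and place_front below 0.0135 m or horizontal distance between bar_1_mid and place_back below 0.0135 m) and angle between the x axis of bar_1_mid and the y axis of grille, either way round below 0.25 rad and z of bar_1_mid in the frame of grille between 0.014 and 0.022 m)) and (((horizontal distance between bar_2_mid and place_left below 0.0135 m or horizontal distance between bar_2_mid and place_right below 0.0135 m) and angle between the x axis of bar_2_mid and the x axis of grille, either way round below 0.25 rad and z of bar_2_mid in the frame of grille below 0.034 m and (z of bar_2_mid in the frame of grille below 0.01 m or z of bar_2_mid in the frame of grille above 0.026 m)) or ((horizontal distance between bar_2_mid and place_front below 0.0135 m or horizontal distance between bar_2_mid and place_back below 0.0135 m) and angle between the x axis of bar_2_mid and the y axis of grille, either way round below 0.25 rad and z of bar_2_mid in the frame of grille between 0.014 and 0.022 m)) and (((horizontal distance between bar_3_mid and place_left below 0.0135 m or horizontal distance between bar_3_mid and place_right below 0.0135 m) and angle between the x axis of bar_3_mid and the x axis of grille, either way round below 0.25 rad and z of bar_3_mid in the frame of grille below 0.034 m and (z of bar_3_mid in the frame of grille below 0.01 m or z of bar_3_mid in the frame of grille above 0.026 m)) or ((horizontal distance between bar_3_mid and place_front below 0.0135 m or horizontal distance between bar_3_mid and place_back below 0.0135 m) and angle between the x axis of bar_3_mid and the y axis of grille, either way round below 0.25 rad and z of bar_3_mid in the frame of grille between 0.014 and 0.022 m)) and (((horizontal distance between bar_4_mid and place_left below 0.0135 m or horizontal distance between bar_4_mid and place_right below 0.0135 m) and angle between the x axis of bar_4_mid and the x axis of grille, either way round below 0.25 rad and z of bar_4_mid in the frame of grille below 0.034 m and (z of bar_4_mid in the frame of grille below 0.01 m or z of bar_4_mid in the frame of grille above 0.026 m)) or ((horizontal distance between bar_4_mid and place_front below 0.0135 m or horizontal distance between bar_4_mid and place_back below 0.0135 m) and angle between the x axis of bar_4_mid and the y axis of grille, either way round below 0.25 rad and z of bar_4_mid in the frame of grille between 0.014 and 0.022 m)) and (((horizontal distance between bar_5_mid and place_left below 0.0135 m or horizontal distance between bar_5_mid and place_right below 0.0135 m) and angle between the x axis of bar_5_mid and the x axis of grille, either way round below 0.25 rad and z of bar_5_mid in the frame of grille below 0.034 m and (z of bar_5_mid in the frame of grille below 0.01 m or z of bar_5_mid in the frame of grille above 0.026 m)) or ((horizontal distance between bar_5_mid and place_front below 0.0135 m or horizontal distance between bar_5_mid and place_back below 0.0135 m) and angle between the x axis of bar_5_mid and the y axis of grille, either way round below 0.25 rad and z of bar_5_mid in the frame of grille between 0.014 and 0.022 m)) and (((horizontal distance between bar_6_mid and place_left below 0.0135 m or horizontal distance between bar_6_mid and place_right below 0.0135 m) and angle between the x axis of bar_6_mid and the x axis of grille, either way round below 0.25 rad and z of bar_6_mid in the frame of grille below 0.034 m and (z of bar_6_mid in the frame of grille below 0.01 m or z of bar_6_mid in the frame of grille above 0.026 m)) or ((horizontal distance between bar_6_mid and place_front below 0.0135 m or horizontal distance between bar_6_mid and place_back below 0.0135 m) and angle between the x axis of bar_6_mid and the y axis of grille, either way round below 0.25 rad and z of bar_6_mid in the frame of grille between 0.014 and 0.022 m)) and value of joint toggle below 0.2 rad and value of joint guard below 0.15 rad), for 0.3 s.
2. the guard is lifted with the switch still off (value of joint guard above 1.1 rad and value of joint toggle below 0.3 rad), for 0.1 s.
3. the toggle is flipped to on while the guard is up (value of joint each of toggle, guard above 0.6 rad), for 0.1 s.
At the end, for the whole second after the job is handed in: All bars flat in the tower: 1st and 3rd layer left and right, front to back; 2nd layer front and back, left to right; each middle within 13.5 mm of its place, turned by under 0.25 rad, at its layer's height within 4 mm; toggle on (over 0.6), guard shut (under 0.12) ((((horizontal distance between bar_1_mid and place_left below 0.0135 m or horizontal distance between bar_1_mid and place_right below 0.0135 m) and angle between the x axis of bar_1_mid and the x axis of grille, either way round below 0.25 rad and z of bar_1_mid in the frame of grille below 0.034 m and (z of bar_1_mid in the frame of grille below 0.01 m or z of bar_1_mid in the frame of grille above 0.026 m)) or ((horizontal distance between bar_1_mid and place_front below 0.0135 m or horizontal distance between bar_1_mid and place_back below 0.0135 m) and angle between the x axis of bar_1_mid and the y axis of grille, either way round below 0.25 rad and z of bar_1_mid in the frame of grille between 0.014 and 0.022 m)) and (((horizontal distance between bar_2_mid and place_left below 0.0135 m or horizontal distance between bar_2_mid and place_right below 0.0135 m) and angle between the x axis of bar_2_mid and the x axis of grille, either way round below 0.25 rad and z of bar_2_mid in the frame of grille below 0.034 m and (z of bar_2_mid in the frame of grille below 0.01 m or z of bar_2_mid in the frame of grille above 0.026 m)) or ((horizontal distance between bar_2_mid and place_front below 0.0135 m or horizontal distance between bar_2_mid and place_back below 0.0135 m) and angle between the x axis of bar_2_mid and the y axis of grille, either way round below 0.25 rad and z of bar_2_mid in the frame of grille between 0.014 and 0.022 m)) and (((horizontal distance between bar_3_mid and place_left below 0.0135 m or horizontal distance between bar_3_mid and place_right below 0.0135 m) and angle between the x axis of bar_3_mid and the x axis of grille, either way round below 0.25 rad and z of bar_3_mid in the frame of grille below 0.034 m and (z of bar_3_mid in the frame of grille below 0.01 m or z of bar_3_mid in the frame of grille above 0.026 m)) or ((horizontal distance between bar_3_mid and place_front below 0.0135 m or horizontal distance between bar_3_mid and place_back below 0.0135 m) and angle between the x axis of bar_3_mid and the y axis of grille, either way round below 0.25 rad and z of bar_3_mid in the frame of grille between 0.014 and 0.022 m)) and (((horizontal distance between bar_4_mid and place_left below 0.0135 m or horizontal distance between bar_4_mid and place_right below 0.0135 m) and angle between the x axis of bar_4_mid and the x axis of grille, either way round below 0.25 rad and z of bar_4_mid in the frame of grille below 0.034 m and (z of bar_4_mid in the frame of grille below 0.01 m or z of bar_4_mid in the frame of grille above 0.026 m)) or ((horizontal distance between bar_4_mid and place_front below 0.0135 m or horizontal distance between bar_4_mid and place_back below 0.0135 m) and angle between the x axis of bar_4_mid and the y axis of grille, either way round below 0.25 rad and z of bar_4_mid in the frame of grille between 0.014 and 0.022 m)) and (((horizontal distance between bar_5_mid and place_left below 0.0135 m or horizontal distance between bar_5_mid and place_right below 0.0135 m) and angle between the x axis of bar_5_mid and the x axis of grille, either way round below 0.25 rad and z of bar_5_mid in the frame of grille below 0.034 m and (z of bar_5_mid in the frame of grille below 0.01 m or z of bar_5_mid in the frame of grille above 0.026 m)) or ((horizontal distance between bar_5_mid and place_front below 0.0135 m or horizontal distance between bar_5_mid and place_back below 0.0135 m) and angle between the x axis of bar_5_mid and the y axis of grille, either way round below 0.25 rad and z of bar_5_mid in the frame of grille between 0.014 and 0.022 m)) and (((horizontal distance between bar_6_mid and place_left below 0.0135 m or horizontal distance between bar_6_mid and place_right below 0.0135 m) and angle between the x axis of bar_6_mid and the x axis of grille, either way round below 0.25 rad and z of bar_6_mid in the frame of grille below 0.034 m and (z of bar_6_mid in the frame of grille below 0.01 m or z of bar_6_mid in the frame of grille above 0.026 m)) or ((horizontal distance between bar_6_mid and place_front below 0.0135 m or horizontal distance between bar_6_mid and place_back below 0.0135 m) and angle between the x axis of bar_6_mid and the y axis of grille, either way round below 0.25 rad and z of bar_6_mid in the frame of grille between 0.014 and 0.022 m)) and value of joint toggle above 0.6 rad and value of joint guard below 0.12 rad); the robot touches nothing.
It fails at once if a bystander was shoved aside by more than 60 mm (distance of any of flux_pot, loupe, torch, charcoal, dropper from where it was at the start of the episode above 0.06 m).
Of bar_1, bar_2, bar_3, bar_4, bar_5, bar_6 only 4 to 6 are there at a start; the rules pass over those that are not, and their reading is None.
At some moment in a run one of bar_1, bar_2, bar_3, bar_4, bar_5, bar_6 may be knocked a few centimetres aside while the robot is not near it.
Once in a run the grip may slacken for a moment while it holds something.
It also fails if it takes over 210 s, if anything falls off the work surface, if the arm or the gripper's body presses on something with over 40 N, if the wrist force passes 120 N, or if a joint passes its speed limit or range.

## Working session

There is one attempt and no reset: what is moved stays moved. The work goes in short steps, Python scripts to look and compute and a tool call to move; the robot and the scene stay as the last step left them, time stands still between calls to the robot, and variables do not carry over. Pictures are saved under pics/ and viewed, and the job is handed in when it is done.

Besides the shell and the picture viewer there is one more tool, called after ">>>" as name([rows], argument=value, ...), one row to a line, values as JSON. move_arm: Moves the arm, as the interface text tells. Its arguments: {"type":"object","properties":{"rows":{"type":"array"}},"required":["rows"]}

```bash
mkdir -p pics; cat > h.py <<'E'
import numpy as np,cv2
from cell import env
from scipy.spatial.transform import Rotation as R
def cal(n):
    c=env.calibration(n); return c
def world(n,c,u,v,d):
    f=240/np.tan(np.radians(c["vertical_fov"])/2)
    x=(u-c["cx"])/f; y=(v-c["cy"])/f
    p=np.stack([x*d,-y*d,-d*np.ones_like(x)],-1)
    return p@np.array(c["rotation"]).T+np.array(c["eye"])
def cloud(n):
    im,d=env.read_camera(n); c=cal(n)
    v,u=np.mgrid[0:480,0:640].astype(float)
    return im,d,world(n,c,u,v,d.astype(float))
E
python3 - <<'E'
from h import *
print(env.state())
for n in ["scene","top","wrist"]:
    c=env.calibration(n);print(n,c)
    im,d=env.read_camera(n)
    cv2.imwrite(f"pics/{n}0.png",im)
E
```

```text
{'t': 0.0, 'joints': array([ 1.02839540e+00,  4.91538382e-01,  1.55945754e+00, -4.28684946e-06,
        1.09166587e+00, -1.05582001e-01]), 'qvel': array([ 1.43620769e-04, -6.80945027e-04,  6.24313844e-04,  9.61687971e-05,
        9.26120824e-04,  2.79919602e-05]), 'tau': array([ 7.77386704e-04, -6.12656236e+01, -2.58178031e+01,  6.93257712e-02,
        4.82405524e-02, -9.72730368e-05]), 'eef_pos': array([264.26837833, 566.13901889, 233.07209903]), 'tcp_rot': array([-1.57068744e+00,  1.06358754e-03,  1.13397944e+00]), 'ft_force': array([ 0.05971648, -0.59930952, -0.32215018]), 'moment': array([0.00058039, 0.02642953, 0.05203404]), 'opening': 1.0010593445602853}
scene {'vertical_fov': 49.68272474883227, 'cx': 311.75341080953444, 'cy': 239.7469656142494, 'eye': array([ -88.50457324, -553.26910367,  915.23285629]), 'rotation': array([ 0.80312855, -0.01692974, -0.73848007])}
top {'vertical_fov': 52.42656146321602, 'cx': 318.85720857782894, 'cy': 241.3402538464055, 'eye': array([ 323.41144241,  102.73269516, 1244.04783872]), 'rotation': array([ 0.17278555,  0.00946219, -1.59687344])}
wrist {'vertical_fov': 65.70646984690485, 'cx': 316.8539549797611, 'cy': 239.81876241493657, 'eye': array([199.43268145, 595.36899824, 384.77458042]), 'rotation': array([-2.55320186e-01,  5.09750893e-04,  1.13353149e+00])}
```

```bash
sed -i 's/np.array(c\["rotation"\]).T/R.from_euler("xyz",c["rotation"]).as_matrix().T/' h.py
```

```text
(no output)
```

View pics/top0.png

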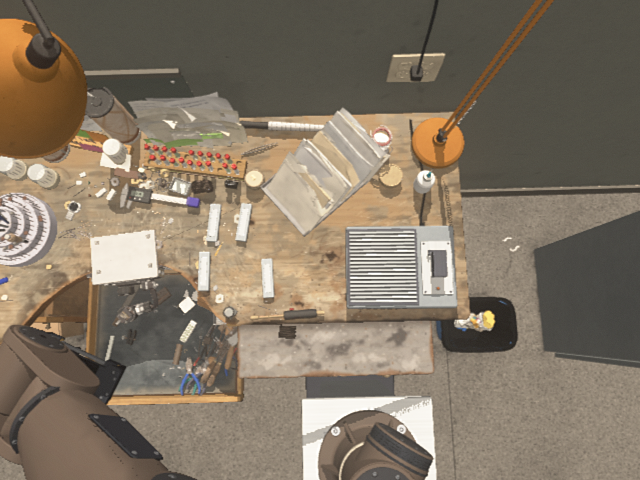

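View pics/scene0.png

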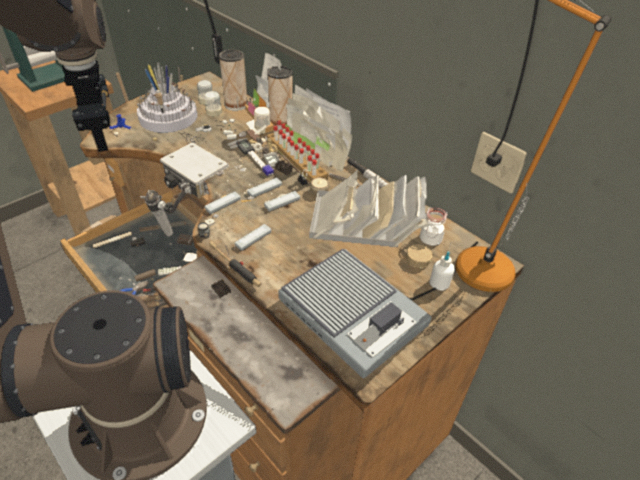

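View pics/wrist0.png

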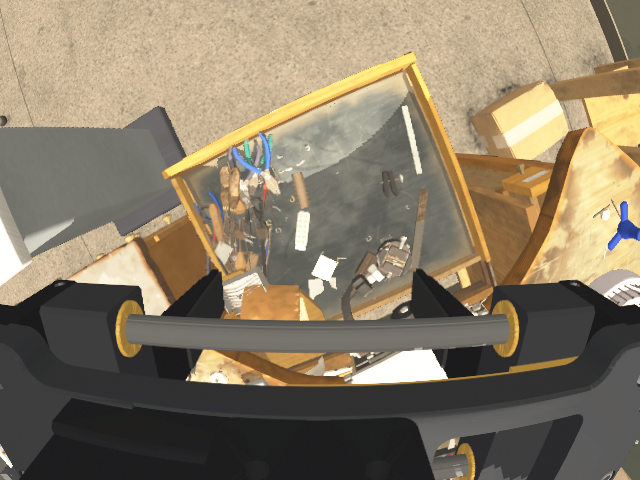

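```bash
python3 - <<'E'
from h import *
im,d,P=cloud("top")
np.save("top1.npy",P)
for n,(u,v) in dict(b1=(213,223),b2=(243,222),b3=(204,271),b4=(267,277),benchA=(310,275),benchB=(225,250),grille=(382,266),pot=(393,177),housTL=(347,228),TR=(451,226),BL=(348,304),BR=(455,304),guard=(439,263)).items(): print(n,P[v,u].round(1))
def fit(m):
    q=P[m][:,:2]; r=cv2.minAreaRect(q.astype(np.float32)); return r
hsv=cv2.cvtColor(im,cv2.COLOR_BGR2HSV)
for n,(u,v) in dict(b1=(213,223),b2=(243,222),b3=(204,271),b4=(267,277)).items():
    m=np.zeros((480,640),bool); m[v-28:v+29,u-14:u+15]=1
    m&=(P[...,2]>6)&(P[...,2]<22)
    cc=cv2.connectedComponents(m.astype(np.uint8))[1]; m=cc==cc[v,u]
    print(n,m.sum(),P[m].mean(0).round(1),fit(m))
m=(P[...,2]>36)&(P[...,2]<52)
cc=cv2.connectedComponents(m.astype(np.uint8))[1]; m=cc==cc[266,382]
print("house",m.sum(),P[m].mean(0),fit(m))
crop=im[100:340,130:480];cv2.imwrite("pics/topc.png",cv2.resize(crop,(800,549),interpolation=cv2.INTER_CUBIC))
# height map picture
h=np.clip((P[...,2]+10)*2.5,0,255).astype(np.uint8)[100:340,130:480]
cv2.imwrite("pics/toph.png",cv2.resize(h,(800,549)))
E
```

```text
b1 [594.  381.   13.9]
b2 [595.8 304.3   7.9]
b3 [469.6 401.7  16.9]
b4 [450.9 243.    8.7]
benchA [453.8 133.8   1.3]
benchB [5.247e+02 3.521e+02 5.000e-01]
grille [467.2 -46.3  41. ]
pot [701.6 -88.6  21.4]
housTL [566.3  36.8  38.3]
TR [ 563.9 -224.8   39. ]
BL [375.9  41.4  41.6]
BR [ 369.1 -221.    37.1]
guard [ 465.6 -177.5   84. ]
b1 409 [595.7 381.7  11.8] ((596.5244140625, 383.20562744140625), (31.539342880249023, 100.01768493652344), 84.43252563476562)
b2 419 [594.8 304.5  11.7] ((596.3955078125, 309.00201416015625), (37.33869552612305, 99.96611022949219), 81.21068572998047)
b3 450 [471.  405.3  11.9] ((470.8278503417969, 408.5627136230469), (98.87527465820312, 37.57285690307617), 0.6803754568099976)
b4 436 [448.  242.9  11.8] ((449.11468505859375, 244.23483276367188), (99.39420318603516, 30.867767333984375), 1.8046993017196655)
house 8203 [463.59010425 -85.12495151  42.20849859] ((465.66693115234375, -91.098388671875), (271.39678955078125, 205.56690979003906), 88.71544647216797)
```

View pics/topc.png

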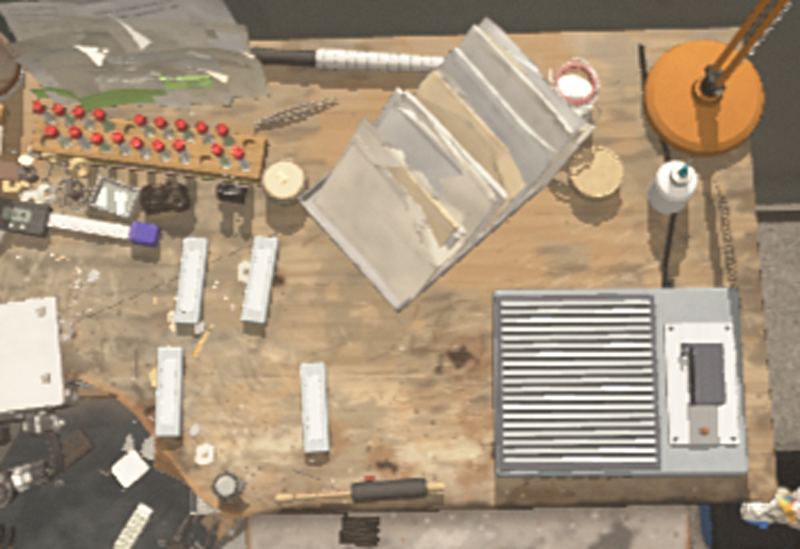

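View pics/toph.png

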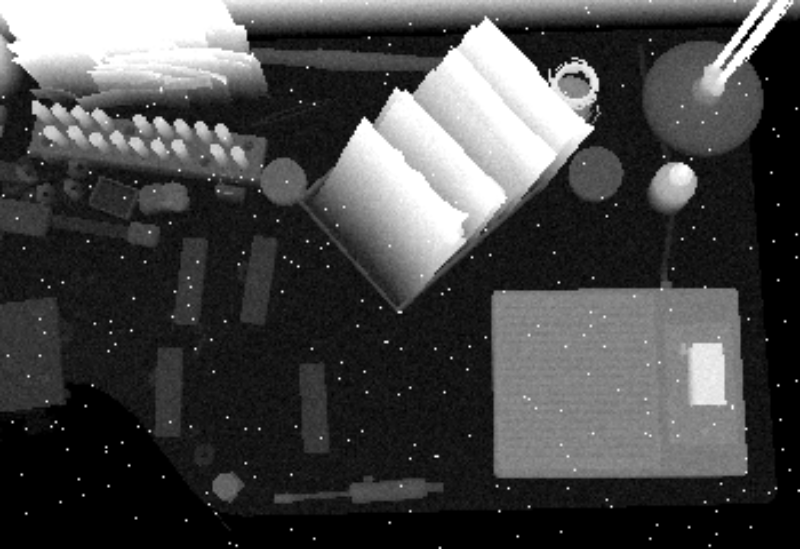

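```bash
cat >> h.py <<'E'
def bars(P,seeds):
    out=[]
    z=cv2.medianBlur(P[...,2].astype(np.float32),3)
    for (u,v) in seeds:
        m=np.zeros((480,640),bool); m[max(v-32,0):v+33,max(u-32,0):u+33]=1
        m&=(z>7)&(z<20)
        cc=cv2.connectedComponents(m.astype(np.uint8))[1]; m=cc==cc[v,u]
        q=P[m][:,:2]; c=q.mean(0); w,V=np.linalg.eigh(np.cov((q-c).T)); a=V[:,1]; a=a*np.sign(a[0])
        e=(q-c)@a; s=(q-c)@np.array([-a[1],a[0]])
        l=np.percentile(e,[1,99]); ww=np.percentile(s,[2,98])
        c2=c+a*l.mean()+np.array([-a[1],a[0]])*ww.mean()
        out.append((c2.round(1),round(float(np.arctan2(a[1],a[0])),3),l.ptp() if hasattr(l,'ptp') else l[1]-l[0],ww[1]-ww[0],m.sum()))
    return out
def plan(x,y,z,yaw):
    s=env.state(); p=s["eef_pos"]; M=R.from_euler("xyz",s["tcp_rot"]); 
    T=R.from_euler("xyz",[-np.pi/2,0,yaw])
    # rot vec in tool frame
    rv=(M.inv()*T).as_rotvec(); d=M.inv().apply(np.array([x,y,z])-p)/10
    dT=T.inv().apply(np.array([x,y,z])-p)/10
    print("t",round(s["t"],2),"at",p.round(1),"rot",s["tcp_rot"].round(3),"open",round(s["opening"],3))
    print("shift in current tool axes cm",d.round(2),"| in target axes",dT.round(2)," turn",rv.round(3))
E
python3 - <<'E'
from h import *
P=np.load("top1.npy")
for b in bars(P,[(213,223),(243,222),(204,271),(267,277)]): print(b)
z=cv2.medianBlur(P[...,2].astype(np.float32),3)
# house
m=(z>36)&(z<52); cc=cv2.connectedComponents(m.astype(np.uint8))[1]; m=cc==cc[266,382]
m=m.astype(np.uint8); m=cv2.morphologyEx(m,cv2.MORPH_CLOSE,np.ones((5,5)))
m=cv2.morphologyEx(m,cv2.MORPH_OPEN,np.ones((5,5)))>0
# edges: for each row left/right col, each column top/bottom
us=np.where(m.any(0))[0]; vs=np.where(m.any(1))[0]
c=cal("top")
def W(u,v):
    f=240/np.tan(np.radians(c["vertical_fov"])/2)
    M=R.from_euler("xyz",c["rotation"]).as_matrix()
    r=M@np.array([(u-c["cx"])/f,-(v-c["cy"])/f,-1]); e=np.array(c["eye"]); return (e+r*(44-e[2])/r[2])[:2]
E={k:[] for k in "LRTB"}
for v in vs[8:-8]:
    r=np.where(m[v])[0]; E["L"].append(W(r[0]-.5,v)); E["R"].append(W(r[-1]+.5,v))
for u in us[8:-8]:
    r=np.where(m[:,u])[0]; E["T"].append(W(u,r[0]-.5)); E["B"].append(W(u,r[-1]+.5))
for k in E:
    l=cv2.fitLine(np.array(E[k],np.float32),cv2.DIST_HUBER,0,.01,.01).ravel(); print(k,l, np.degrees(np.arctan2(l[1],l[0])))
for n,(x,y) in dict(b1=(596,382),b2=(596,307),b3=(471,406),b4=(448,243)).items():
    s=(abs(P[...,0]-x)<50)&(abs(P[...,1]-y)<100); s2=(abs(P[...,0]-x)<15)&(abs(P[...,1]-y)<65)
    print(n,np.percentile(z[s],[95,99,100]).round(), z[s2].max().round())
print("lamp",P[90,40],P[40,45], P[140,440])
E
```

```text
(array([457.1, 280.5]), 0.62, np.float64(424.26894899071976), np.float64(75.86861502781518), np.int64(415))
(array([595.1, 304.6]), -0.149, np.float64(97.70992908350303), np.float64(26.747320486229647), np.int64(408))
(array([470.3, 404.5]), 0.149, np.float64(95.62615250461337), np.float64(35.661380087949574), np.int64(441))
(array([448.1, 242.8]), 0.106, np.float64(96.64033889532095), np.float64(29.096083780733906), np.int64(435))
L [ 9.9937105e-01 -3.5461962e-02  4.8760001e+02  4.3644264e+01] -2.0322466
R [ 9.9979174e-01 -2.0407116e-02  4.5899991e+02 -2.2427675e+02] -1.1693226
T [ 1.3537903e-02  9.9990839e-01  5.6617114e+02 -9.8369598e+01] 89.224304
B [ 2.6432611e-02  9.9965060e-01  3.6468710e+02 -5.7058174e+01] 88.485344
b1 [752. 763. 769.] 710.0
b2 [759. 768. 769.] 16.0
b3 [13. 14. 15.] 14.0
b4 [12. 14. 14.] 14.0
lamp [612.98065427 436.63672247 699.71717242] [637.68621766 396.69970793 762.83955014] [ 786.07042849 -208.6601698    55.17773362]
```

```bash
cat >> h.py <<'E'
def W(n,u,v,z):
    c=cal(n); f=240/np.tan(np.radians(c["vertical_fov"])/2)
    M=R.from_euler("xyz",c["rotation"]).as_matrix(); u=np.asarray(u,float); v=np.asarray(v,float)
    r=np.stack([(u-c["cx"])/f,-(v-c["cy"])/f,-np.ones_like(u)],-1)@M.T; e=np.array(c["eye"]); return (e+r*((z-e[2])/r[...,2])[...,None])[...,:2]
def barsC(n,im,seeds,z=12):
    hsv=cv2.cvtColor(im,cv2.COLOR_BGR2HSV)
    m0=((hsv[...,1]<55)&(hsv[...,2]>165)).astype(np.uint8)
    for (u,v) in seeds:
        m=np.zeros_like(m0); m[v-26:v+27,u-26:u+27]=1; m&=m0
        m=cv2.morphologyEx(m,cv2.MORPH_CLOSE,np.ones((3,3)))
        cc,lab,st,_=cv2.connectedComponentsWithStats(m); k=1+np.argmax(st[1:,4]); vv,uu=np.where(lab==k)
        q=W(n,uu,vv,z).astype(np.float32); c,s,a=cv2.minAreaRect(q)
        qc=q.mean(0); w,V=np.linalg.eigh(np.cov((q-qc).T)); ax=V[:,1]*np.sign(V[0,1])
        print("px",u,v,"n",len(uu),"mean",qc.round(1),"yaw",np.arctan2(ax[1],ax[0]).round(3),"sd",np.sqrt(w).round(1),"rect",np.round(c,1),np.round(s,1),round(a,1))
E
python3 - <<'E'
from h import *
im=cv2.imread("pics/top0.png")
barsC("top",im,[(213,223),(243,222),(204,271),(267,277)])
E
```

```text
px 213 223 n 432 mean [594.6 381.2] yaw -0.066 sd [ 8.8 30.7] rect [592.2 384. ] [ 39.2 111.2] 88.9
px 243 222 n 442 mean [597.5 305.3] yaw -0.153 sd [ 9.4 27.7] rect [598.3 309.4] [39.3 99.5] 80.3
px 204 271 n 498 mean [464.6 408.3] yaw -0.206 sd [11.2 34.6] rect [460.1 409.1] [ 53.3 127.8] 71.6
px 267 277 n 448 mean [449.9 242.1] yaw 0.036 sd [ 8.5 28.5] rect [449.7 242.1] [98.8 29.2] 2.4
```

```bash
python3 - <<'E'
from h import *
plan(471,405.5,140,1.57)
E
```

```text
t 0.2 at [264.3 566.2 233.3] rot [-1.571e+00  1.000e-03  1.134e+00] open 1.002
shift in current tool axes cm [ -5.81   9.33 -25.53] | in target axes [-16.05   9.33 -20.68]  turn [-0.    -0.436 -0.001]
```

>>> move_arm([
  {"ry": -0.109,"ty": 1.5},
  {"ry": -0.109,"ty": 1.5},
  {"ry": -0.109,"ty": 1.5},
  {"ry": -0.109,"ty": 1.5},
  {"tx": -2.6,"tz": -3.2},
  {"tx": -2.6,"tz": -3.2},
  {"tx": -2.6,"tz": -3.2},
  {"tx": -2.6,"tz": -3.2},
  {"tx": -2.6,"tz": -3.2},
  {"tx": -2.6,"tz": -3.2},
])

```text
validation failed for argument at $.ro...
```

```bash
python3 - <<'E'
from h import *
plan(471,405.5,140,1.57)
c=env.calibration("wrist"); print(c)
im,d=env.read_camera("wrist"); cv2.imwrite("pics/w1.png",im)
E
```

```text
t 0.2 at [264.3 566.2 233.3] rot [-1.571e+00  1.000e-03  1.134e+00] open 1.002
shift in current tool axes cm [ -5.81   9.33 -25.53] | in target axes [-16.05   9.33 -20.68]  turn [-0.    -0.436 -0.001]
{'vertical_fov': 65.70646984690485, 'cx': 316.8539549797611, 'cy': 239.81876241493657, 'eye': array([199.44508644, 595.3899882 , 384.9421877 ]), 'rotation': array([-2.55355924e-01,  1.60330105e-04,  1.13353112e+00])}
```

View pics/w1.png

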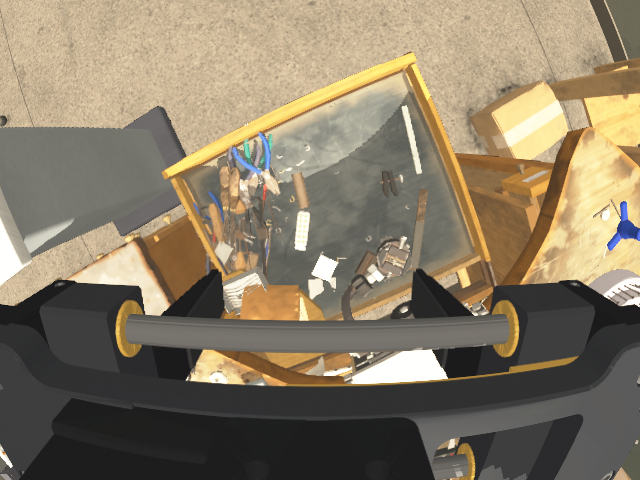

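>>> move_arm([
  {"tx": 0,"ty": 1.5,"tz": 0,"rx": 0,"ry": -0.109,"rz": 0,"grip": 100},
  {"tx": 0,"ty": 1.5,"tz": 0,"rx": 0,"ry": -0.109,"rz": 0,"grip": 100},
  {"tx": 0,"ty": 1.5,"tz": 0,"rx": 0,"ry": -0.109,"rz": 0,"grip": 100},
  {"tx": 0,"ty": 1.5,"tz": 0,"rx": 0,"ry": -0.109,"rz": 0,"grip": 100},
  {"tx": -2.6,"ty": 0,"tz": -3.2,"rx": 0,"ry": 0,"rz": 0,"grip": 100},
  {"tx": -2.6,"ty": 0,"tz": -3.2,"rx": 0,"ry": 0,"rz": 0,"grip": 100},
  {"tx": -2.6,"ty": 0,"tz": -3.2,"rx": 0,"ry": 0,"rz": 0,"grip": 100},
  {"tx": -2.6,"ty": 0,"tz": -3.2,"rx": 0,"ry": 0,"rz": 0,"grip": 100},
  {"tx": -2.6,"ty": 0,"tz": -3.2,"rx": 0,"ry": 0,"rz": 0,"grip": 100},
  {"tx": -2.6,"ty": 0,"tz": -3.2,"rx": 0,"ry": 0,"rz": 0,"grip": 100},
])

```text
t: 1.08
eef_pos: [457.5, 408.7, 173.7]
tcp_rot: [-1.571, -0.0, 1.57]
ft_force: [0.4, 1.1, -0.5]
opening: 0.998
```

```bash
python3 - <<'E'
from h import *
plan(471,405.5,140,1.57)
c=env.calibration("wrist"); print(c)
im,d=env.read_camera("wrist"); cv2.imwrite("pics/w2.png",im)
E
```

```text
t 1.08 at [457.5 408.7 173.7] rot [-1.571 -0.     1.57 ] open 0.998
shift in current tool axes cm [-0.32  3.37 -1.35] | in target axes [-0.32  3.37 -1.35]  turn [0. 0. 0.]
{'vertical_fov': 65.70646984690485, 'cx': 316.8539549797611, 'cy': 239.81876241493657, 'eye': array([385.99109419, 407.9727271 , 325.30754549]), 'rotation': array([-2.55571356e-01, -1.68254280e-04,  1.56969311e+00])}
```

View pics/w2.png

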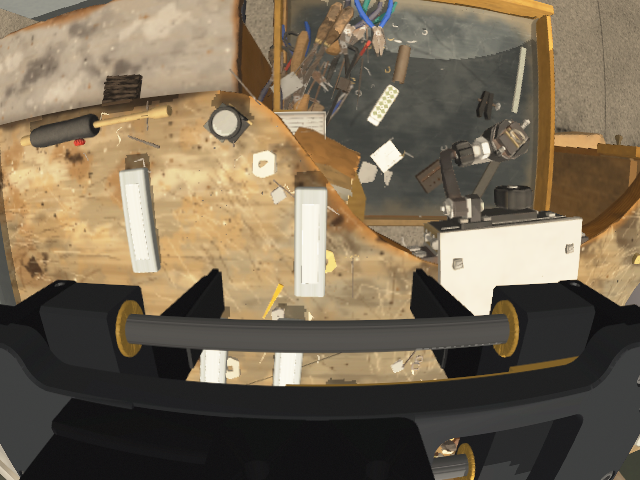

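```bash
cat >> h.py <<'E'
def WW(pts,z,c=None):
    c=c or env.calibration("wrist"); f=240/np.tan(np.radians(c["vertical_fov"])/2)
    M=R.from_euler("xyz",c["rotation"]).as_matrix(); e=np.array(c["eye"]); out=[]
    for u,v in pts:
        a=np.array([u-c["cx"],v-c["cy"]]); r=np.hypot(*a); th=r/f; k=np.sin(th)/max(r,1e-9)
        w=M@np.array([a[0]*k,-a[1]*k,-np.cos(th)]); out.append((e+w*(z-e[2])/w[2])[:2])
    return np.array(out)
def rect4(pts,z=12,c=None):
    q=WW(pts,z,c); print(q.round(1).tolist()); m=q.mean(0); n=len(q)
    ax=(q[0]+q[1]-q[2]-q[3])/2; L=np.hypot(*ax); wd=np.hypot(*(q[1]+q[2]-q[0]-q[3])/2); ax*=np.sign(ax[0])
    print("mid",m.round(1),"L",L.round(1),"W",wd.round(1),"yaw",np.arctan2(ax[1],ax[0]).round(3))
E
python3 - <<'E'
from h import *
rect4([(297,188),(327,187),(324,297),(296,296)])
rect4([(120,171),(144,169),(158,271),(134,273)])
E
```

```text
[[427.9, 387.3], [427.2, 412.7], [527.5, 410.2], [526.5, 384.5]]
mid [477.3 398.7] L 99.5 W 25.5 yaw -0.026
[[406.7, 222.0], [406.5, 248.0], [503.5, 252.3], [506.1, 225.0]]
mid [455.7 236.8] L 98.2 W 26.7 yaw 0.037
```

>>> move_arm([
  {"tx": -1.0,"ty": 2.5,"tz": -1.8,"rx": 0,"ry": 0.025,"rz": 0,"grip": 100},
  {"tx": 0,"ty": 3.5,"tz": 0,"rx": 0,"ry": 0,"rz": 0,"grip": 100},
  {"tx": 0,"ty": 3.5,"tz": 0,"rx": 0,"ry": 0,"rz": 0,"grip": 100},
  {"tx": 0,"ty": 2.5,"tz": 0,"rx": 0,"ry": 0,"rz": 0,"grip": 80},
  {"tx": 0,"ty": 1.5,"tz": 0,"rx": 0,"ry": 0,"rz": 0,"grip": 80},
  {"tx": 0,"ty": 1.0,"tz": 0,"rx": 0,"ry": 0,"rz": 0,"grip": 80},
  {"tx": 0,"ty": 0.4,"tz": 0,"rx": 0,"ry": 0,"rz": 0,"grip": 70},
  {"tx": 0,"ty": 0,"tz": 0,"rx": 0,"ry": 0,"rz": 0,"grip": 60},
])

```text
t: 1.8
eef_pos: [474.1, 400.2, 24.2]
tcp_rot: [-1.57, 0.0, 1.545]
ft_force: [0.7, 0.0, -0.0]
opening: 0.718
```

```bash
python3 - <<'E'
from h import *
print(env.state()["ft_force"])
plan(475,399,22,1.545)
im,d=env.read_camera("wrist"); cv2.imwrite("pics/w3.png",im)
E
```

```text
[ 0.67066784  0.02593402 -0.04580138]
t 1.8 at [474.1 400.2  24.2] rot [-1.57   0.     1.545] open 0.718
shift in current tool axes cm [-0.12  0.22 -0.09] | in target axes [-0.12  0.22 -0.09]  turn [-0.001  0.    -0.   ]
```

View pics/w3.png

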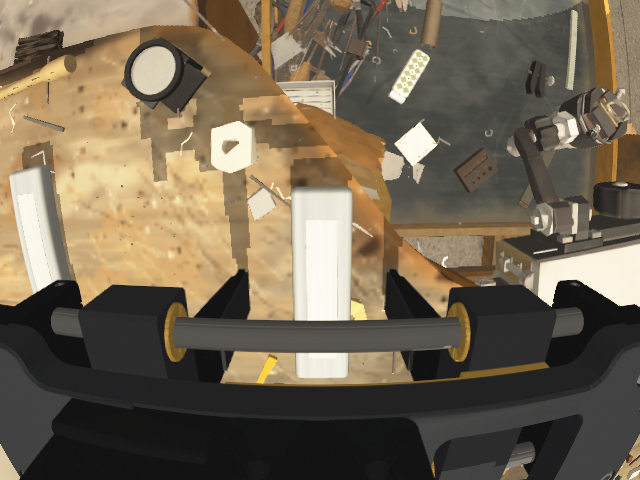

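```bash
python3 - <<'E'
from h import *
rect4([(293,188),(352,188),(347,377),(296,377)])
E
```

```text
[[421.8, 390.4], [422.5, 416.6], [522.3, 414.5], [521.5, 387.2]]
mid [472.  402.2] L 99.8 W 26.8 yaw -0.026
```

>>> move_arm([
  {"tx": 0,"ty": 0.2,"tz": 0,"rx": 0,"ry": 0,"rz": 0,"grip": 40},
  {"tx": 0,"ty": 0,"tz": 0,"rx": 0,"ry": 0,"rz": 0,"grip": 10},
  {"tx": 0,"ty": 0,"tz": 0,"rx": 0,"ry": 0,"rz": 0,"grip": 10},
  {"tx": 0,"ty": 0,"tz": 0,"rx": 0,"ry": 0,"rz": 0,"grip": 10},
  {"tx": 0,"ty": 0,"tz": 0,"rx": 0,"ry": 0,"rz": 0,"grip": 10},
  {"tx": 0,"ty": 0,"tz": 0,"rx": 0,"ry": 0,"rz": 0,"grip": 10},
])

```text
t: 2.35
eef_pos: [474.5, 400.6, 23.1]
tcp_rot: [-1.572, -0.001, 1.545]
ft_force: [0.3, 1.8, 2.7]
opening: 0.294
```

>>> move_arm([
  {"tx": 0,"ty": -2,"tz": 0,"rx": 0,"ry": 0,"rz": 0,"grip": 10},
  {"tx": 0,"ty": -4,"tz": 0,"rx": 0,"ry": 0,"rz": 0,"grip": 10},
  {"tx": 0,"ty": -4,"tz": 0,"rx": 0,"ry": 0,"rz": 0,"grip": 10},
  {"tx": -2,"ty": -3,"tz": 0,"rx": 0,"ry": 0,"rz": 0,"grip": 10},
  {"tx": -4,"ty": 0,"tz": 0,"rx": 0,"ry": 0,"rz": 0,"grip": 10},
  {"tx": -4,"ty": 0,"tz": 0,"rx": 0,"ry": 0,"rz": 0,"grip": 10},
  {"tx": -4,"ty": 0,"tz": 0,"rx": 0,"ry": 0,"rz": 0,"grip": 10},
  {"tx": -4,"ty": 0,"tz": 0,"rx": 0,"ry": 0,"rz": 0,"grip": 10},
  {"tx": -4,"ty": 0,"tz": 0,"rx": 0,"ry": 0,"rz": 0,"grip": 10},
  {"tx": -4,"ty": 0,"tz": 0,"rx": 0,"ry": 0,"rz": 0,"grip": 10},
])

```text
t: 3.18
eef_pos: [466.7, 138.5, 152.5]
tcp_rot: [-1.57, 0.0, 1.545]
ft_force: [2.1, 0.1, -3.4]
opening: 0.29
```

>>> move_arm([
  {"tx": -4,"ty": 0,"tz": 0,"rx": 0,"ry": 0,"rz": 0,"grip": 10},
  {"tx": -4,"ty": 0,"tz": 0,"rx": 0,"ry": 0,"rz": 0,"grip": 10},
  {"tx": -4,"ty": 0,"tz": 0,"rx": 0,"ry": 0,"rz": 0,"grip": 10},
  {"tx": -4,"ty": 0,"tz": 0,"rx": 0,"ry": 0,"rz": 0,"grip": 10},
  {"tx": -3,"ty": 0,"tz": 0,"rx": 0,"ry": 0,"rz": 0,"grip": 10},
  {"tx": 0,"ty": 0,"tz": 0,"rx": 0,"ry": 0,"rz": 0,"grip": 10},
])

```text
t: 3.68
eef_pos: [462.5, -53.9, 152.5]
tcp_rot: [-1.571, 0.001, 1.541]
ft_force: [-0.0, -0.5, -3.8]
opening: 0.288
```

```bash
python3 - <<'E'
from h import *
plan(470,-77,65,1.546)
import json
c=env.calibration("wrist"); print(c["eye"],c["rotation"])
im,d=env.read_camera("wrist"); cv2.imwrite("pics/w4.png",im)
E
```

```text
t 3.68 at [462.5 -53.9 152.5] rot [-1.571e+00  1.000e-03  1.541e+00] open 0.288
shift in current tool axes cm [-2.28  8.75 -0.82] | in target axes [-2.29  8.75 -0.81]  turn [ 0.    -0.005 -0.001]
[390.96381146 -52.54896864 304.13850755] [-2.55585792e-01  5.43943509e-04  1.54067184e+00]
```

View pics/w4.png

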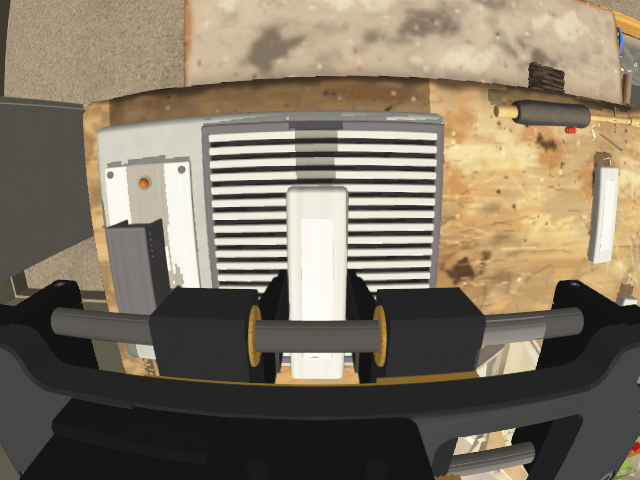

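```bash
python3 - <<'E'
from h import *
im=cv2.imread("pics/w4.png")
cv2.imwrite("pics/w4c.png",cv2.resize(im[90:310,80:470],(800,451),interpolation=cv2.INTER_CUBIC))
print(WW([(203,126),(442,124),(211,288),(437,288),(98,129)],44).round(1))
print(WW([(287,187),(348,187),(342,378),(290,378)],146).round(1))
E
```

```text
[[ 372.5 -131.1]
 [ 375.7   39.5]
 [ 494.7 -135.8]
 [ 500.4   40. ]
 [ 364.3 -220.4]]
[[408.4 -63.9]
 [409.2 -37.8]
 [505.9 -41.2]
 [505.1 -67.9]]
```

View pics/w4c.png

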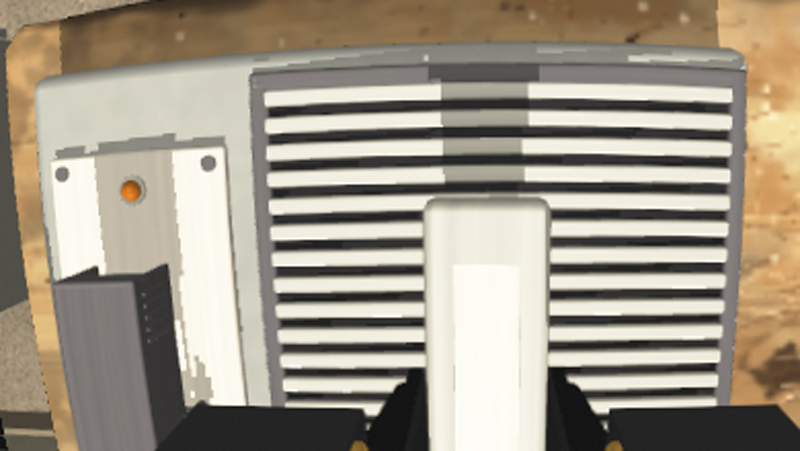

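>>> move_arm([
  {"tx": -2.3,"ty": 1,"tz": -0.8,"rx": 0,"ry": -0.01,"rz": 0,"grip": 10},
  {"tx": 0,"ty": 2.5,"tz": 0,"rx": 0,"ry": 0,"rz": 0,"grip": 10},
  {"tx": 0,"ty": 2.5,"tz": 0,"rx": 0,"ry": 0,"rz": 0,"grip": 10},
  {"tx": 0,"ty": 1.5,"tz": 0,"rx": 0,"ry": 0,"rz": 0,"grip": 10},
  {"tx": 0,"ty": 0.5,"tz": 0,"rx": 0,"ry": 0,"rz": 0,"grip": 10},
  {"tx": 0,"ty": 0.3,"tz": 0,"rx": 0,"ry": 0,"rz": 0,"grip": 10},
  {"tx": 0,"ty": 0.1,"tz": 0,"rx": 0,"ry": 0,"rz": 0,"grip": 10},
  {"tx": 0,"ty": 0,"tz": 0,"rx": 0,"ry": 0,"rz": 0,"grip": 10},
])

```text
t: 4.4
eef_pos: [470.4, -72.5, 69.2]
tcp_rot: [-1.572, 0.0, 1.556]
ft_force: [0.2, -0.7, -3.7]
opening: 0.294
```

```bash
python3 - <<'E'
from h import *
plan(469.5,-76.5,67.5,1.551)
im,d=env.read_camera("wrist"); cv2.imwrite("pics/w5.png",im)
E
```

```text
t 4.4 at [470.4 -72.5  69.2] rot [-1.572  0.     1.556] open 0.294
shift in current tool axes cm [-0.4   0.17  0.08] | in target axes [-0.4   0.17  0.08]  turn [ 0.001  0.005 -0.   ]
```

View pics/w5.png

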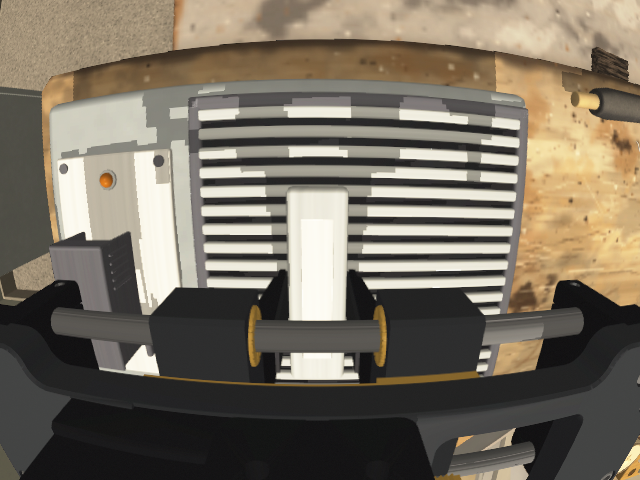

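```bash
python3 - <<'E'
from h import *
print(WW([(189,98),(528,104),(207,285),(503,290),(51,104),(526,95)],44).round(1))
print(WW([(287,188),(348,188),(343,379),(291,379)],57).round(1))
E
```

```text
[[ 372.8 -134.2]
 [ 373.3   38.7]
 [ 468.9 -131.4]
 [ 476.1   31.4]
 [ 363.4 -222.1]
 [ 368.6   37.5]]
[[417.8 -85.9]
 [418.2 -58.8]
 [518.9 -60.3]
 [518.5 -88.1]]
```

>>> move_arm([
  {"tx": -0.45,"ty": 0,"tz": 0.15,"rx": 0,"ry": 0,"rz": 0,"grip": 10},
  {"tx": 0,"ty": 0.15,"tz": 0,"rx": 0,"ry": 0,"rz": 0,"grip": 10},
  {"tx": 0,"ty": 0,"tz": 0,"rx": 0,"ry": 0,"rz": 0,"grip": 10},
])

```text
t: 4.7
eef_pos: [468.5, -77.6, 67.4]
tcp_rot: [-1.572, 0.0, 1.555]
ft_force: [-0.4, -0.0, -3.8]
opening: 0.296
```

>>> move_arm([
  {"tx": 0,"ty": 0.08,"tz": 0,"rx": 0,"ry": 0,"rz": 0,"grip": 10},
  {"tx": 0,"ty": 0,"tz": 0,"rx": 0,"ry": 0,"rz": 0,"grip": 10},
  {"tx": 0,"ty": 0,"tz": 0,"rx": 0,"ry": 0,"rz": 0,"grip": 10},
])

```text
t: 4.95
eef_pos: [468.5, -77.6, 67.1]
tcp_rot: [-1.572, 0.0, 1.555]
ft_force: [-3.6, -1.0, 8.0]
opening: 0.292
```

Contact. Release and lift.

>>> move_arm([
  {"tx": 0,"ty": 0,"tz": 0,"rx": 0,"ry": 0,"rz": 0,"grip": 45},
  {"tx": 0,"ty": 0,"tz": 0,"rx": 0,"ry": 0,"rz": 0,"grip": 45},
  {"tx": 0,"ty": 0,"tz": 0,"rx": 0,"ry": 0,"rz": 0,"grip": 45},
  {"tx": 0,"ty": -1,"tz": 0,"rx": 0,"ry": 0,"rz": 0,"grip": 45},
  {"tx": 0,"ty": -3,"tz": 0,"rx": 0,"ry": 0,"rz": 0,"grip": 45},
  {"tx": 0,"ty": -4,"tz": 0,"rx": 0,"ry": 0,"rz": 0,"grip": 60},
  {"tx": 2,"ty": -2,"tz": 0,"rx": 0,"ry": 0,"rz": 0,"grip": 100},
  {"tx": 4,"ty": 0,"tz": 0,"rx": 0,"ry": 0,"rz": 0,"grip": 100},
  {"tx": 4,"ty": 0,"tz": 0,"rx": 0,"ry": 0,"rz": 0,"grip": 100},
  {"tx": 4,"ty": 0,"tz": 0,"rx": 0,"ry": 0,"rz": 0,"grip": 100},
])

```text
t: 5.78
eef_pos: [470.6, 64.0, 167.0]
tcp_rot: [-1.572, -0.0, 1.553]
ft_force: [1.2, 0.0, 0.6]
opening: 0.745
```

>>> move_arm([
  {"tx": 4,"ty": 0,"tz": 0,"rx": 0,"ry": 0,"rz": 0,"grip": 100},
  {"tx": 4,"ty": 0,"tz": 0,"rx": 0,"ry": 0,"rz": 0,"grip": 100},
  {"tx": 4,"ty": 0,"tz": 0,"rx": 0,"ry": 0,"rz": 0,"grip": 100},
  {"tx": 4,"ty": 0,"tz": 0,"rx": 0,"ry": 0,"rz": 0,"grip": 100},
  {"tx": 0,"ty": 0,"tz": 0,"rx": 0,"ry": 0,"rz": 0,"grip": 100},
])

```text
t: 6.2
eef_pos: [473.0, 228.1, 166.4]
tcp_rot: [-1.572, -0.001, 1.559]
ft_force: [-1.0, -0.5, 0.7]
opening: 0.995
```

```bash
python3 - <<'E'
from h import *
plan(451,239,22,1.61)
im,d=env.read_camera("wrist"); cv2.imwrite("pics/w6.png",im)
im,d=env.read_camera("top"); cv2.imwrite("pics/t6.png",cv2.resize(im[100:340,130:480],(800,549),interpolation=cv2.INTER_CUBIC))
E
```

```text
t 6.2 at [473.  228.1 166.4] rot [-1.572e+00 -1.000e-03  1.559e+00] open 0.995
shift in current tool axes cm [ 1.05 14.44  2.23] | in target axes [ 1.18 14.44  2.16]  turn [ 0.001 -0.051  0.001]
```

View pics/w6.png

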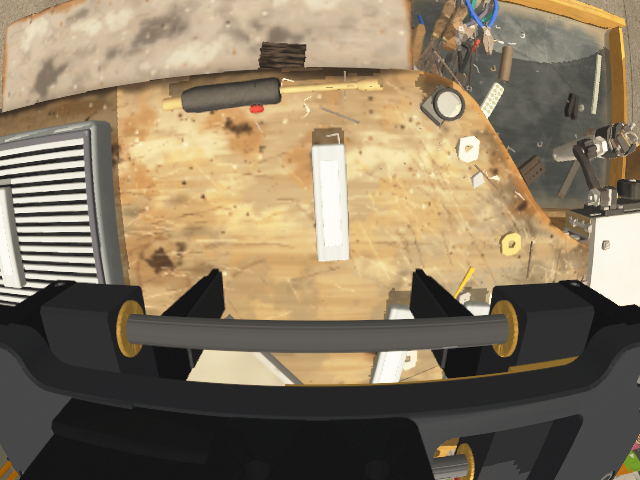

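View pics/t6.png

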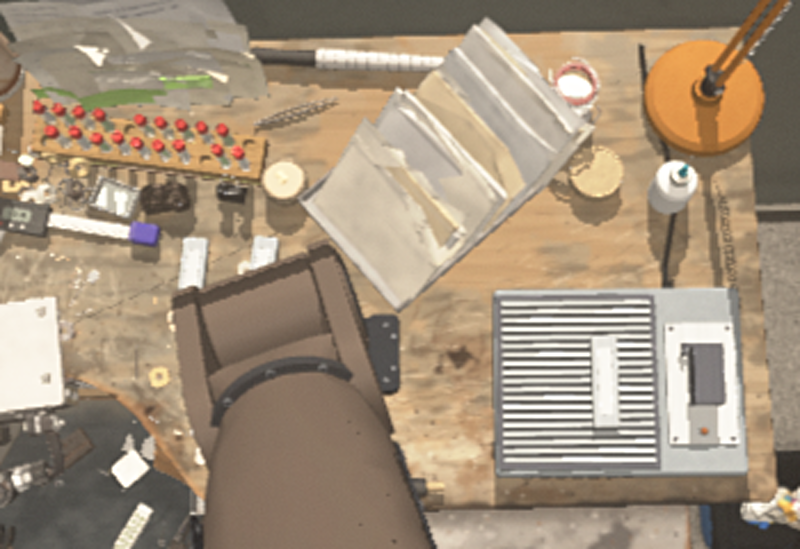

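```bash
python3 - <<'E'
from h import *
rect4([(312,144),(343,143),(349,260),(317,262)])
E
```

```text
[[400.4, 220.1], [399.8, 245.3], [499.5, 250.5], [500.9, 222.8]]
mid [450.1 234.7] L 100.1 W 26.5 yaw 0.04
```

>>> move_arm([
  {"tx": 0,"ty": 1.5,"tz": 0,"rx": 0,"ry": -0.05,"rz": 0,"grip": 100},
  {"tx": 0.9,"ty": 2.5,"tz": 2.2,"rx": 0,"ry": 0,"rz": 0,"grip": 100},
  {"tx": 0,"ty": 3.5,"tz": 0,"rx": 0,"ry": 0,"rz": 0,"grip": 100},
  {"tx": 0,"ty": 3,"tz": 0,"rx": 0,"ry": 0,"rz": 0,"grip": 80},
  {"tx": 0,"ty": 2.2,"tz": 0,"rx": 0,"ry": 0,"rz": 0,"grip": 80},
  {"tx": 0,"ty": 1.2,"tz": 0,"rx": 0,"ry": 0,"rz": 0,"grip": 70},
  {"tx": 0,"ty": 0.4,"tz": 0,"rx": 0,"ry": 0,"rz": 0,"grip": 60},
  {"tx": 0,"ty": 0,"tz": 0,"rx": 0,"ry": 0,"rz": 0,"grip": 60},
])

```text
t: 6.97
eef_pos: [450.8, 229.7, 22.7]
tcp_rot: [-1.569, 0.001, 1.604]
ft_force: [0.2, 0.7, 0.7]
opening: 0.708
```

```bash
python3 - <<'E'
from h import *
plan(450.5,236,22.5,1.61)
im,d=env.read_camera("wrist"); cv2.imwrite("pics/w7.png",im)
E
```

```text
t 6.97 at [450.8 229.7  22.7] rot [-1.569e+00  1.000e-03  1.604e+00] open 0.708
shift in current tool axes cm [0.63 0.02 0.01] | in target axes [0.63 0.02 0.01]  turn [-0.002 -0.007 -0.   ]
```

View pics/w7.png

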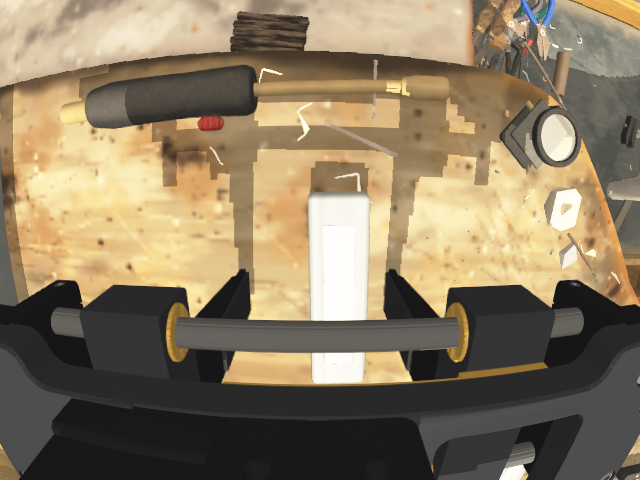

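>>> move_arm([
  {"tx": 0.9,"ty": 0,"tz": 0,"rx": 0,"ry": 0,"rz": 0,"grip": 60},
  {"tx": 0,"ty": 0,"tz": 0,"rx": 0,"ry": 0,"rz": 0,"grip": 30},
  {"tx": 0,"ty": 0,"tz": 0,"rx": 0,"ry": 0,"rz": 0,"grip": 10},
  {"tx": 0,"ty": 0,"tz": 0,"rx": 0,"ry": 0,"rz": 0,"grip": 10},
  {"tx": 0,"ty": 0,"tz": 0,"rx": 0,"ry": 0,"rz": 0,"grip": 10},
  {"tx": 0,"ty": 0,"tz": 0,"rx": 0,"ry": 0,"rz": 0,"grip": 10},
  {"tx": 0,"ty": 0,"tz": 0,"rx": 0,"ry": 0,"rz": 0,"grip": 10},
])

```text
t: 7.6
eef_pos: [450.7, 239.9, 23.5]
tcp_rot: [-1.571, -0.0, 1.605]
ft_force: [-0.9, 0.7, 3.1]
opening: 0.288
```

>>> move_arm([
  {"tx": 0,"ty": -2,"tz": 0,"rx": 0,"ry": 0,"rz": 0,"grip": 10},
  {"tx": 0,"ty": -4,"tz": 0,"rx": 0,"ry": 0.054,"rz": 0,"grip": 10},
  {"tx": 0,"ty": -4,"tz": 0,"rx": 0,"ry": 0,"rz": 0,"grip": 10},
  {"tx": -4,"ty": 0,"tz": -0.5,"rx": 0,"ry": 0,"rz": 0,"grip": 10},
  {"tx": -4,"ty": 0,"tz": -0.5,"rx": 0,"ry": 0,"rz": 0,"grip": 10},
  {"tx": -4,"ty": 0,"tz": -0.5,"rx": 0,"ry": 0,"rz": 0,"grip": 10},
  {"tx": -4,"ty": 0,"tz": -0.5,"rx": 0,"ry": 0,"rz": 0,"grip": 10},
  {"tx": -4,"ty": 0,"tz": -0.2,"rx": 0,"ry": 0,"rz": 0,"grip": 10},
  {"tx": -4,"ty": 0,"tz": 0,"rx": 0,"ry": 0,"rz": 0,"grip": 10},
  {"tx": -2,"ty": 0,"tz": 0,"rx": 0,"ry": 0,"rz": 0,"grip": 10},
])

```text
t: 8.43
eef_pos: [467.0, -23.9, 123.1]
tcp_rot: [-1.57, 0.0, 1.549]
ft_force: [0.5, 0.5, -3.6]
opening: 0.293
```

>>> move_arm([
  {"tx": 0,"ty": 2,"tz": 0,"rx": 0,"ry": 0,"rz": 0,"grip": 10},
  {"tx": 0,"ty": 2,"tz": 0,"rx": 0,"ry": 0,"rz": 0,"grip": 10},
  {"tx": 0,"ty": 0.5,"tz": 0,"rx": 0,"ry": 0,"rz": 0,"grip": 10},
  {"tx": 0,"ty": 0,"tz": 0,"rx": 0,"ry": 0,"rz": 0,"grip": 10},
])

```text
t: 8.77
eef_pos: [466.7, -20.5, 77.2]
tcp_rot: [-1.568, -0.001, 1.551]
ft_force: [0.3, 0.7, -3.5]
opening: 0.294
```

```bash
python3 - <<'E'
from h import *
plan(467.6,-19.5,67.5,1.551)
im,d=env.read_camera("wrist"); cv2.imwrite("pics/w8.png",im)
E
```

```text
t 8.77 at [466.7 -20.5  77.2] rot [-1.568e+00 -1.000e-03  1.551e+00] open 0.294
shift in current tool axes cm [ 0.1   0.97 -0.1 ] | in target axes [ 0.1   0.97 -0.09]  turn [-0.003 -0.     0.001]
```

View pics/w8.png

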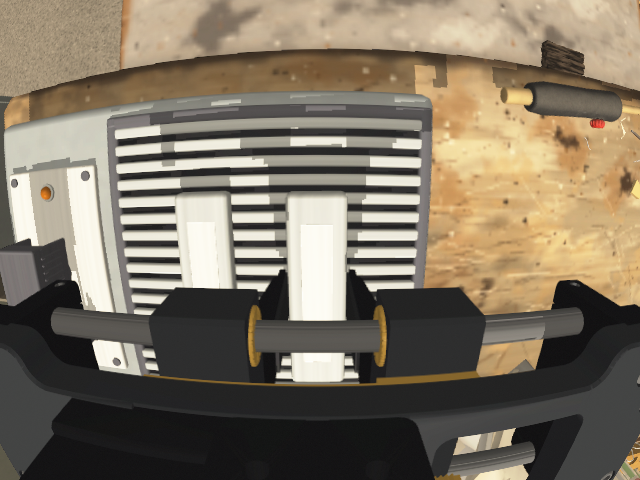

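```bash
python3 - <<'E'
from h import *
print("hand",WW([(286,194),(348,193),(343,381),(291,381)],66.5).round(1).tolist())
print("placed",WW([(176,194),(229,194)],56).round(1).tolist())
print("grille",WW([(108,116),(432,107),(422,288),(135,288)],44).round(1).tolist())
E
```

```text
hand [[417.0, -33.8], [417.1, -6.4], [516.3, -8.2], [515.8, -35.9]]
placed [[416.2, -89.7], [417.5, -62.3]]
grille [[371.5, -134.0], [375.6, 39.2], [472.8, 36.9], [471.2, -128.1]]
```

>>> move_arm([
  {"tx": 0.15,"ty": 0.6,"tz": -0.1,"rx": 0,"ry": 0,"rz": 0,"grip": 10},
  {"tx": 0,"ty": 0.35,"tz": 0,"rx": 0,"ry": 0,"rz": 0,"grip": 10},
  {"tx": 0,"ty": 0.05,"tz": 0,"rx": 0,"ry": 0,"rz": 0,"grip": 10},
  {"tx": 0,"ty": 0,"tz": 0,"rx": 0,"ry": 0,"rz": 0,"grip": 10},
])

```text
t: 9.15
eef_pos: [468.5, -18.8, 68.4]
tcp_rot: [-1.571, -0.0, 1.552]
ft_force: [-0.7, 0.2, -2.1]
opening: 0.29
```

>>> move_arm([
  {"tx": 0,"ty": 0.1,"tz": 0,"rx": 0,"ry": 0,"rz": 0,"grip": 10},
  {"tx": 0,"ty": 0,"tz": 0,"rx": 0,"ry": 0,"rz": 0,"grip": 10},
  {"tx": 0,"ty": 0,"tz": 0,"rx": 0,"ry": 0,"rz": 0,"grip": 10},
])

```text
t: 9.4
eef_pos: [468.6, -19.0, 67.6]
tcp_rot: [-1.571, -0.0, 1.551]
ft_force: [0.4, 1.0, -0.9]
opening: 0.29
```

>>> move_arm([
  {"tx": 0,"ty": 0.04,"tz": 0,"rx": 0,"ry": 0,"rz": 0,"grip": 10},
  {"tx": 0,"ty": 0,"tz": 0,"rx": 0,"ry": 0,"rz": 0,"grip": 43},
  {"tx": 0,"ty": 0,"tz": 0,"rx": 0,"ry": 0,"rz": 0,"grip": 43},
  {"tx": 0,"ty": 0,"tz": 0,"rx": 0,"ry": 0,"rz": 0,"grip": 43},
  {"tx": 0,"ty": -1,"tz": 0,"rx": 0,"ry": 0,"rz": 0,"grip": 43},
  {"tx": 0,"ty": -3,"tz": 0,"rx": 0,"ry": 0,"rz": 0,"grip": 43},
  {"tx": 0,"ty": -4,"tz": 0,"rx": 0,"ry": 0,"rz": 0,"grip": 60},
  {"tx": 3,"ty": -2,"tz": 0,"rx": 0,"ry": 0,"rz": 0,"grip": 100},
  {"tx": 4,"ty": 0,"tz": 0,"rx": 0,"ry": 0,"rz": 0,"grip": 100},
  {"tx": 4,"ty": 0,"tz": 0,"rx": 0,"ry": 0,"rz": 0,"grip": 100},
])

```text
t: 10.23
eef_pos: [471.2, 91.7, 168.5]
tcp_rot: [-1.574, -0.0, 1.548]
ft_force: [1.4, 0.3, 0.3]
opening: 0.65
```

>>> move_arm([
  {"tx": 4,"ty": 0,"tz": 0,"rx": 0,"ry": 0,"rz": 0,"grip": 100},
  {"tx": 4,"ty": 0,"tz": -2,"rx": 0,"ry": 0.05,"rz": 0,"grip": 100},
  {"tx": 3.5,"ty": 0,"tz": -2,"rx": 0,"ry": 0.05,"rz": 0,"grip": 100},
  {"tx": 3,"ty": 0,"tz": -2,"rx": 0,"ry": 0.05,"rz": 0,"grip": 100},
  {"tx": 3,"ty": 0,"tz": -2,"rx": 0,"ry": 0,"rz": 0,"grip": 100},
  {"tx": 0,"ty": 0,"tz": 0,"rx": 0,"ry": 0,"rz": 0,"grip": 100},
  {"tx": 0,"ty": 0,"tz": 0,"rx": 0,"ry": 0,"rz": 0,"grip": 100},
])

```text
t: 10.82
eef_pos: [561.7, 255.9, 166.1]
tcp_rot: [-1.57, 0.0, 1.403]
ft_force: [-0.1, -0.9, -0.1]
opening: 0.997
```

```bash
python3 - <<'E'
from h import *
plan(596,300,22,1.42)
im,d=env.read_camera("wrist"); cv2.imwrite("pics/w9.png",im)
im,d=env.read_camera("top"); cv2.imwrite("pics/t9.png",cv2.resize(im[100:340,130:480],(800,549),interpolation=cv2.INTER_CUBIC))
E
```

```text
t 10.82 at [561.7 255.9 166.1] rot [-1.57   0.     1.403] open 0.997
shift in current tool axes cm [ 4.92 14.41 -2.66] | in target axes [ 4.87 14.41 -2.73]  turn [-0.001 -0.017 -0.   ]
```

View pics/w9.png

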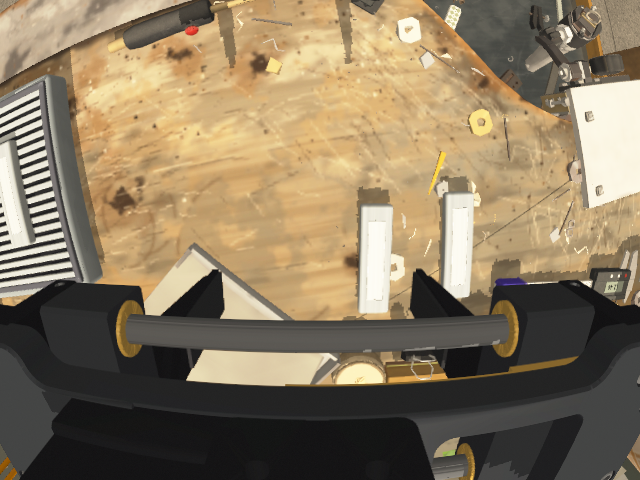

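View pics/t9.png

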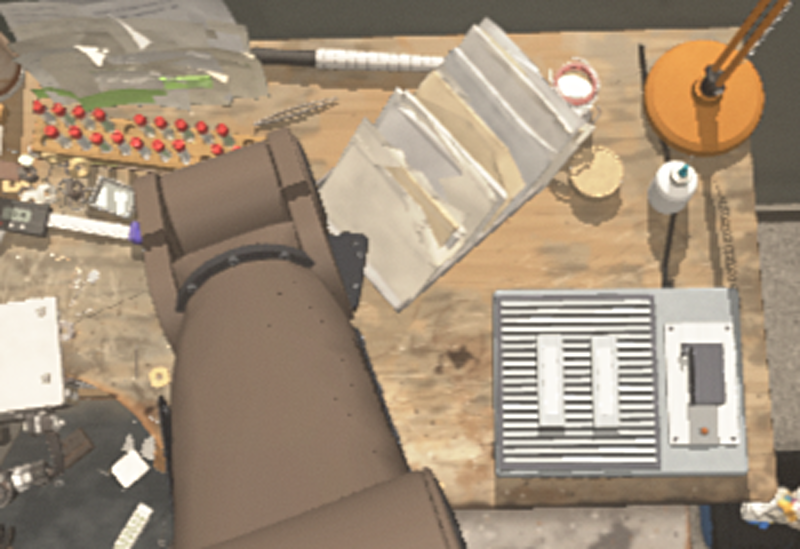

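```bash
python3 - <<'E'
from h import *
rect4([(358,207),(391,206),(389,311),(360,311)])
rect4([(444,194),(474,193),(468,296),(441,297)])
P=np.load("top1.npy"); z=cv2.medianBlur(P[...,2].astype(np.float32),3)
for x0 in range(560,700,20):
    print(x0,[int(z[(abs(P[...,0]-x0-10)<10)&(abs(P[...,1]-y0-10)<10)&(z<600)].max(initial=-1)) for y0 in range(160,300,20)])
E
```

```text
[[546.7, 290.8], [550.4, 318.8], [646.8, 306.0], [641.6, 279.5]]
mid [596.4 298.8] L 96.4 W 27.6 yaw -0.125
[[547.2, 367.0], [550.3, 395.6], [647.4, 384.1], [642.6, 356.6]]
mid [596.9 375.8] L 96.9 W 28.3 yaw -0.113
560 [17, 0, 0, 0, 0, 1, 12]
580 [16, 15, 0, 0, 0, 1, 12]
600 [29, 18, 14, 0, 0, 0, 13]
620 [45, 25, 16, 6, 3, 0, 13]
640 [61, 40, 25, 18, 2, 1, 12]
660 [75, 56, 40, 25, 14, 0, 1]
680 [87, 69, 53, 37, 30, 31, 30]
```

>>> move_arm([
  {"tx": 0,"ty": 0,"tz": 0,"rx": 0,"ry": -0.027,"rz": 0,"grip": 100},
  {"tx": 2.4,"ty": 1,"tz": -1.4,"rx": 0,"ry": 0,"rz": 0,"grip": 100},
  {"tx": 2.4,"ty": 1,"tz": -1.4,"rx": 0,"ry": 0,"rz": 0,"grip": 90},
  {"tx": 0,"ty": 3,"tz": 0,"rx": 0,"ry": 0,"rz": 0,"grip": 80},
  {"tx": 0,"ty": 3,"tz": 0,"rx": 0,"ry": 0,"rz": 0,"grip": 70},
  {"tx": 0,"ty": 2,"tz": 0,"rx": 0,"ry": 0,"rz": 0,"grip": 70},
  {"tx": 0,"ty": 0,"tz": 0,"rx": 0,"ry": 0,"rz": 0,"grip": 70},
  {"tx": 0,"ty": 0,"tz": 0,"rx": 0,"ry": 0,"rz": 0,"grip": 70},
])

```text
t: 11.58
eef_pos: [595.6, 297.5, 66.9]
tcp_rot: [-1.569, 0.001, 1.427]
ft_force: [0.3, 0.6, 0.1]
opening: 0.703
```

```bash
python3 - <<'E'
from h import *
plan(596,299.5,22.5,1.43)
im,d=env.read_camera("wrist"); cv2.imwrite("pics/w10.png",im)
E
```

```text
t 11.58 at [595.6 297.5  66.9] rot [-1.569e+00  1.000e-03  1.427e+00] open 0.703
shift in current tool axes cm [ 0.21  4.44 -0.02] | in target axes [ 0.2   4.44 -0.01]  turn [-0.001 -0.003 -0.001]
```

View pics/w10.png

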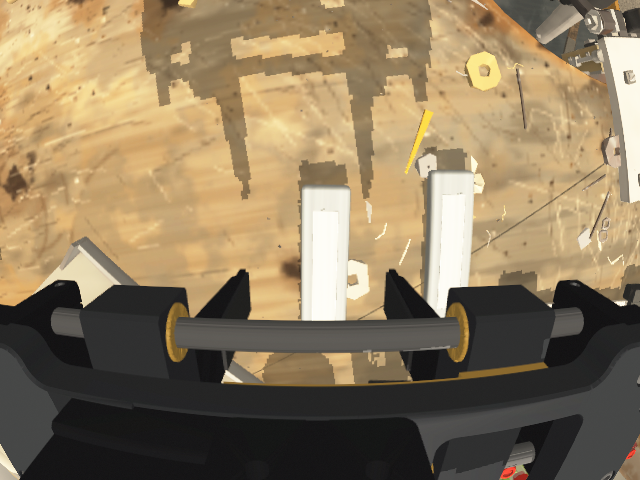

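>>> move_arm([
  {"tx": 0.45,"ty": 1,"tz": 0,"rx": 0,"ry": 0,"rz": 0,"grip": 60},
  {"tx": 0,"ty": 2,"tz": 0,"rx": 0,"ry": 0,"rz": 0,"grip": 60},
  {"tx": 0,"ty": 1.35,"tz": 0,"rx": 0,"ry": 0,"rz": 0,"grip": 60},
  {"tx": 0,"ty": 0,"tz": 0,"rx": 0,"ry": 0,"rz": 0,"grip": 30},
  {"tx": 0,"ty": 0,"tz": 0,"rx": 0,"ry": 0,"rz": 0,"grip": 10},
  {"tx": 0,"ty": 0,"tz": 0,"rx": 0,"ry": 0,"rz": 0,"grip": 10},
  {"tx": 0,"ty": 0,"tz": 0,"rx": 0,"ry": 0,"rz": 0,"grip": 10},
  {"tx": 0,"ty": 0,"tz": 0,"rx": 0,"ry": 0,"rz": 0,"grip": 10},
])

```text
t: 12.3
eef_pos: [597.0, 303.0, 24.3]
tcp_rot: [-1.572, -0.0, 1.428]
ft_force: [0.0, -4.3, 2.9]
opening: 0.305
```

```bash
python3 - <<'E'
from h import *
plan(596,299.5,150,1.43)
im,d=env.read_camera("wrist"); cv2.imwrite("pics/w11.png",im)
E
```

```text
t 12.3 at [597.  303.   24.3] rot [-1.572 -0.     1.428] open 0.305
shift in current tool axes cm [ -0.35 -12.57   0.03] | in target axes [ -0.36 -12.57   0.05]  turn [ 0.001 -0.002  0.   ]
```

View pics/w11.png

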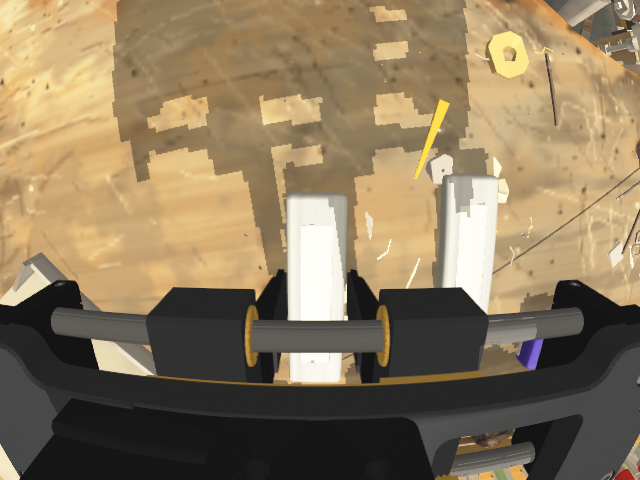

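>>> move_arm([
  {"tx": 0,"ty": -1.5,"tz": 0,"rx": 0,"ry": 0,"rz": 0,"grip": 10},
  {"tx": 0,"ty": -3.5,"tz": 0,"rx": 0,"ry": 0,"rz": 0,"grip": 10},
  {"tx": 0,"ty": -4,"tz": 0,"rx": 0,"ry": 0,"rz": 0,"grip": 10},
  {"tx": 0,"ty": -3,"tz": 3,"rx": 0,"ry": 0,"rz": 0,"grip": 10},
  {"tx": -1,"ty": -1,"tz": 3,"rx": 0,"ry": 0,"rz": 0,"grip": 10},
  {"tx": -2,"ty": 0,"tz": 3,"rx": 0,"ry": 0,"rz": 0,"grip": 10},
  {"tx": -4,"ty": 0,"tz": -0.4,"rx": 0,"ry": 0,"rz": 0,"grip": 10},
  {"tx": -4,"ty": 0,"tz": -0.4,"rx": 0,"ry": 0,"rz": 0,"grip": 10},
  {"tx": -4,"ty": 0,"tz": -0.4,"rx": 0,"ry": 0,"rz": 0,"grip": 10},
  {"tx": -4,"ty": 0,"tz": -0.4,"rx": 0,"ry": 0,"rz": 0,"grip": 10},
])

```text
t: 13.18
eef_pos: [496.2, 123.9, 153.3]
tcp_rot: [-1.571, -0.0, 1.429]
ft_force: [1.2, -0.5, -2.9]
opening: 0.292
```

>>> move_arm([
  {"tx": -4,"ty": 0,"tz": -0.5,"rx": 0,"ry": 0,"rz": 0,"grip": 10},
  {"tx": -4,"ty": 0,"tz": -0.5,"rx": 0,"ry": 0,"rz": 0,"grip": 10},
  {"tx": -4,"ty": 0,"tz": -0.5,"rx": 0,"ry": 0,"rz": 0,"grip": 10},
  {"tx": -4,"ty": 0,"tz": -0.5,"rx": 0,"ry": 0,"rz": 0,"grip": 10},
  {"tx": -1.5,"ty": 0,"tz": -0.5,"rx": 0,"ry": 0,"rz": 0,"grip": 10},
  {"tx": 0,"ty": 0,"tz": 0,"rx": 0,"ry": 0.12,"rz": 0,"grip": 10},
  {"tx": 0,"ty": 0,"tz": 0,"rx": 0,"ry": 0.12,"rz": 0,"grip": 10},
  {"tx": 0,"ty": 0,"tz": 0,"rx": 0,"ry": 0.12,"rz": 0,"grip": 10},
  {"tx": 0,"ty": 0,"tz": 0,"rx": 0,"ry": 0.12,"rz": 0,"grip": 10},
  {"tx": 0,"ty": 0,"tz": 0,"rx": 0,"ry": 0.12,"rz": 0,"grip": 10},
])

```text
t: 14.02
eef_pos: [496.5, -51.6, 153.0]
tcp_rot: [-1.571, -0.0, 0.822]
ft_force: [-0.5, -0.4, -3.7]
opening: 0.29
```

>>> move_arm([
  {"tx": 0,"ty": 0,"tz": 0,"rx": 0,"ry": 0.12,"rz": 0,"grip": 10},
  {"tx": 0,"ty": 0,"tz": 0,"rx": 0,"ry": 0.12,"rz": 0,"grip": 10},
  {"tx": 0,"ty": 0,"tz": 0,"rx": 0,"ry": 0.12,"rz": 0,"grip": 10},
  {"tx": 0,"ty": 0,"tz": 0,"rx": 0,"ry": 0.12,"rz": 0,"grip": 10},
  {"tx": 0,"ty": 0,"tz": 0,"rx": 0,"ry": 0.12,"rz": 0,"grip": 10},
  {"tx": 0,"ty": 0,"tz": 0,"rx": 0,"ry": 0.12,"rz": 0,"grip": 10},
  {"tx": 0,"ty": 0,"tz": 0,"rx": 0,"ry": 0.12,"rz": 0,"grip": 10},
  {"tx": 0,"ty": 0,"tz": 0,"rx": 0,"ry": 0,"rz": 0,"grip": 10},
  {"tx": 0,"ty": 0,"tz": 0,"rx": 0,"ry": 0,"rz": 0,"grip": 10},
])

```text
t: 14.77
eef_pos: [496.6, -51.5, 153.0]
tcp_rot: [-1.571, -0.0, -0.008]
ft_force: [1.7, -0.1, -3.4]
opening: 0.29
```

```bash
python3 - <<'E'
from h import *
plan(497,-49,80.5,-0.02)
im,d=env.read_camera("wrist"); cv2.imwrite("pics/w12.png",im)
E
```

```text
t 14.77 at [496.6 -51.5 153. ] rot [-1.571 -0.    -0.008] open 0.29
shift in current tool axes cm [0.03 7.25 0.25] | in target axes [0.03 7.25 0.25]  turn [-0.     0.012  0.   ]
```

View pics/w12.png

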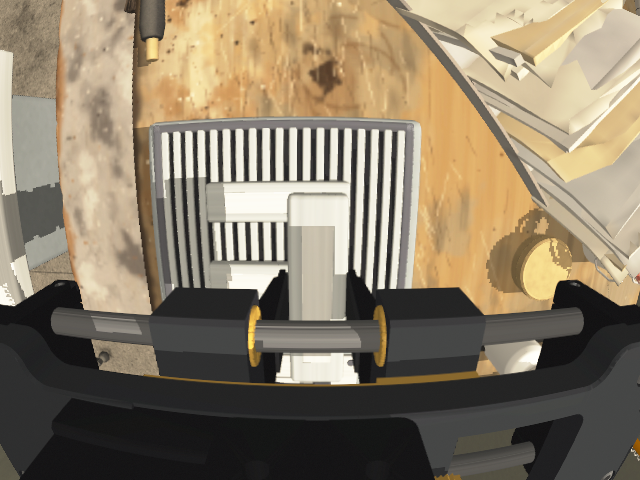

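```bash
python3 - <<'E'
from h import *
print("grille FL,BL",WW([(153,125),(418,124)],44).round(1).tolist())
print("bar L front corners",WW([(208,184),(208,220),(350,182)],56).round(1).tolist())
print("bar R ",WW([(208,264),(208,286)],56).round(1).tolist())
print("hand",WW([(288,194),(348,194),(343,379),(291,379)],141).round(1).tolist())
E
```

```text
grille FL,BL [[375.8, 39.1], [568.3, 34.7]]
bar L front corners [[421.3, -5.9], [419.6, -31.3], [518.5, -6.4]]
bar R  [[416.9, -63.8], [415.1, -81.0]]
hand [[483.4, -3.1], [510.0, -3.3], [509.3, -101.0], [481.6, -100.7]]
```

>>> move_arm([
  {"tx": 0.1,"ty": 1,"tz": 0.25,"rx": 0,"ry": 0.012,"rz": 0,"grip": 10},
  {"tx": 0,"ty": 2.5,"tz": 0,"rx": 0,"ry": 0,"rz": 0,"grip": 10},
  {"tx": 0,"ty": 2,"tz": 0,"rx": 0,"ry": 0,"rz": 0,"grip": 10},
  {"tx": 0,"ty": 1,"tz": 0,"rx": 0,"ry": 0,"rz": 0,"grip": 10},
  {"tx": 0,"ty": 0.4,"tz": 0,"rx": 0,"ry": 0,"rz": 0,"grip": 10},
  {"tx": 0,"ty": 0,"tz": 0,"rx": 0,"ry": 0,"rz": 0,"grip": 10},
  {"tx": 0,"ty": 0,"tz": 0,"rx": 0,"ry": 0,"rz": 0,"grip": 10},
])

```text
t: 15.4
eef_pos: [498.1, -49.0, 84.2]
tcp_rot: [-1.571, -0.0, -0.024]
ft_force: [0.9, 0.2, -2.9]
opening: 0.291
```

```bash
python3 - <<'E'
from h import *
plan(497.5,-49,80.3,-0.02)
im,d=env.read_camera("wrist"); cv2.imwrite("pics/w13.png",im)
E
```

```text
t 15.4 at [498.1 -49.   84.2] rot [-1.571 -0.    -0.024] open 0.291
shift in current tool axes cm [-0.06  0.39 -0.  ] | in target axes [-0.06  0.39 -0.  ]  turn [-0.    -0.004  0.   ]
```

View pics/w13.png

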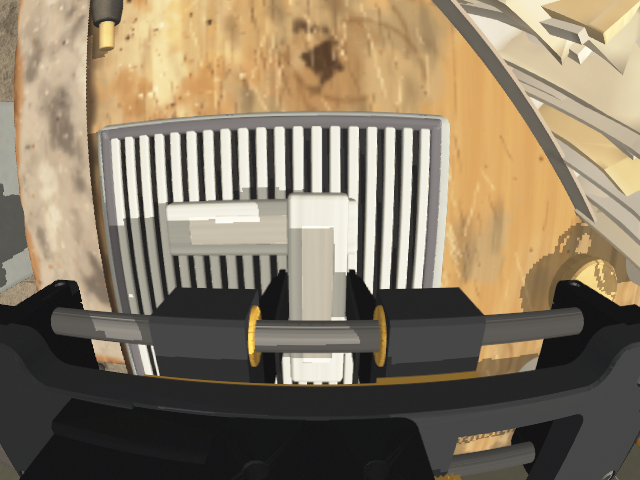

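>>> move_arm([
  {"tx": -0.05,"ty": 0.25,"tz": 0,"rx": 0,"ry": 0,"rz": 0,"grip": 10},
  {"tx": 0,"ty": 0.1,"tz": 0,"rx": 0,"ry": 0,"rz": 0,"grip": 10},
  {"tx": 0,"ty": 0,"tz": 0,"rx": 0,"ry": 0,"rz": 0,"grip": 10},
  {"tx": 0,"ty": 0,"tz": 0,"rx": 0,"ry": 0,"rz": 0,"grip": 10},
])

```text
t: 15.78
eef_pos: [497.3, -49.0, 80.6]
tcp_rot: [-1.571, -0.0, -0.024]
ft_force: [-0.6, -0.4, -2.6]
opening: 0.286
```

>>> move_arm([
  {"tx": 0,"ty": 0.07,"tz": 0,"rx": 0,"ry": 0,"rz": 0,"grip": 10},
  {"tx": 0,"ty": 0,"tz": 0,"rx": 0,"ry": 0,"rz": 0,"grip": 10},
  {"tx": 0,"ty": 0,"tz": 0,"rx": 0,"ry": 0,"rz": 0,"grip": 10},
])

```text
t: 16.03
eef_pos: [497.4, -49.0, 80.3]
tcp_rot: [-1.571, -0.001, -0.024]
ft_force: [-2.9, 0.3, 4.5]
opening: 0.289
```

>>> move_arm([
  {"tx": 0,"ty": 0,"tz": 0,"rx": 0,"ry": 0,"rz": 0,"grip": 45},
  {"tx": 0,"ty": 0,"tz": 0,"rx": 0,"ry": 0,"rz": 0,"grip": 45},
  {"tx": 0,"ty": 0,"tz": 0,"rx": 0,"ry": 0,"rz": 0,"grip": 45},
  {"tx": 0,"ty": -1,"tz": 0,"rx": 0,"ry": 0,"rz": 0,"grip": 45},
  {"tx": 0,"ty": -3,"tz": 0,"rx": 0,"ry": 0,"rz": 0,"grip": 45},
  {"tx": 0,"ty": -4,"tz": 0,"rx": 0,"ry": 0,"rz": 0,"grip": 60},
  {"tx": 0,"ty": -1,"tz": 3,"rx": 0,"ry": 0,"rz": 0,"grip": 90},
  {"tx": 0,"ty": 0,"tz": 4,"rx": 0,"ry": 0,"rz": 0,"grip": 90},
  {"tx": 0,"ty": 0,"tz": 4,"rx": 0,"ry": 0,"rz": 0,"grip": 90},
  {"tx": 0,"ty": 0,"tz": 4,"rx": 0,"ry": 0,"rz": 0,"grip": 90},
])

```text
t: 16.87
eef_pos: [500.7, 102.4, 171.0]
tcp_rot: [-1.571, -0.002, -0.025]
ft_force: [1.3, -0.4, -1.0]
opening: 0.741
```

>>> move_arm([
  {"tx": 0,"ty": 0,"tz": 4,"rx": 0,"ry": 0,"rz": 0,"grip": 90},
  {"tx": 0,"ty": 0,"tz": 4,"rx": 0,"ry": 0,"rz": 0,"grip": 90},
  {"tx": 0,"ty": 0,"tz": 4,"rx": 0,"ry": 0,"rz": 0,"grip": 90},
  {"tx": 0,"ty": 0,"tz": 4,"rx": 0,"ry": -0.12,"rz": 0,"grip": 90},
  {"tx": 0,"ty": 0,"tz": 4,"rx": 0,"ry": -0.12,"rz": 0,"grip": 90},
  {"tx": 0,"ty": 0,"tz": 2,"rx": 0,"ry": -0.12,"rz": 0,"grip": 90},
  {"tx": 0,"ty": 0,"tz": 0,"rx": 0,"ry": -0.12,"rz": 0,"grip": 90},
  {"tx": 0,"ty": 0,"tz": 0,"rx": 0,"ry": -0.12,"rz": 0,"grip": 90},
  {"tx": 0,"ty": 0,"tz": 0,"rx": 0,"ry": -0.12,"rz": 0,"grip": 90},
  {"tx": 0,"ty": 0,"tz": 0,"rx": 0,"ry": -0.12,"rz": 0,"grip": 90},
])

```text
t: 17.7
eef_pos: [496.4, 320.5, 170.4]
tcp_rot: [-1.571, -0.0, 0.822]
ft_force: [0.2, -0.3, -0.1]
opening: 0.899
```

>>> move_arm([
  {"tx": 0,"ty": 0,"tz": 0,"rx": 0,"ry": -0.12,"rz": 0,"grip": 90},
  {"tx": 0,"ty": 0,"tz": 0,"rx": 0,"ry": -0.12,"rz": 0,"grip": 90},
  {"tx": 0,"ty": 0,"tz": 0,"rx": 0,"ry": -0.12,"rz": 0,"grip": 90},
  {"tx": 0,"ty": 0,"tz": 0,"rx": 0,"ry": -0.12,"rz": 0,"grip": 90},
  {"tx": 0,"ty": 0,"tz": 0,"rx": 0,"ry": -0.12,"rz": 0,"grip": 90},
  {"tx": 0,"ty": 0,"tz": -2,"rx": 0,"ry": -0.044,"rz": 0,"grip": 90},
  {"tx": 0,"ty": 0,"tz": -3,"rx": 0,"ry": 0,"rz": 0,"grip": 90},
  {"tx": 0,"ty": 0,"tz": 0,"rx": 0,"ry": 0,"rz": 0,"grip": 90},
])

```text
t: 18.37
eef_pos: [549.8, 313.4, 170.6]
tcp_rot: [-1.574, -0.001, 1.459]
ft_force: [0.5, 0.2, -0.6]
opening: 0.901
```

```bash
python3 - <<'E'
from h import *
plan(596.5,377,22.5,1.46)
im,d=env.read_camera("wrist"); cv2.imwrite("pics/w14.png",im)
im,d=env.read_camera("top"); cv2.imwrite("pics/t14.png",cv2.resize(im[100:340,130:480],(800,549),interpolation=cv2.INTER_CUBIC))
E
```

```text
t 18.37 at [549.8 313.4 170.6] rot [-1.574e+00 -1.000e-03  1.459e+00] open 0.901
shift in current tool axes cm [ 6.83 14.83 -3.88] | in target axes [ 6.84 14.81 -3.93]  turn [ 0.003 -0.001  0.001]
```

View pics/w14.png

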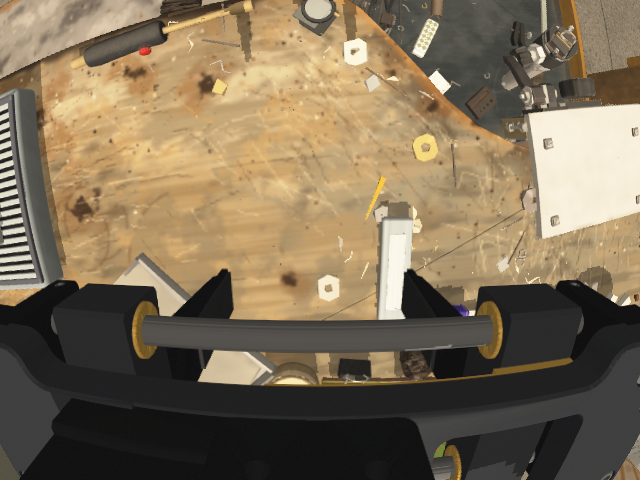

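View pics/t14.png

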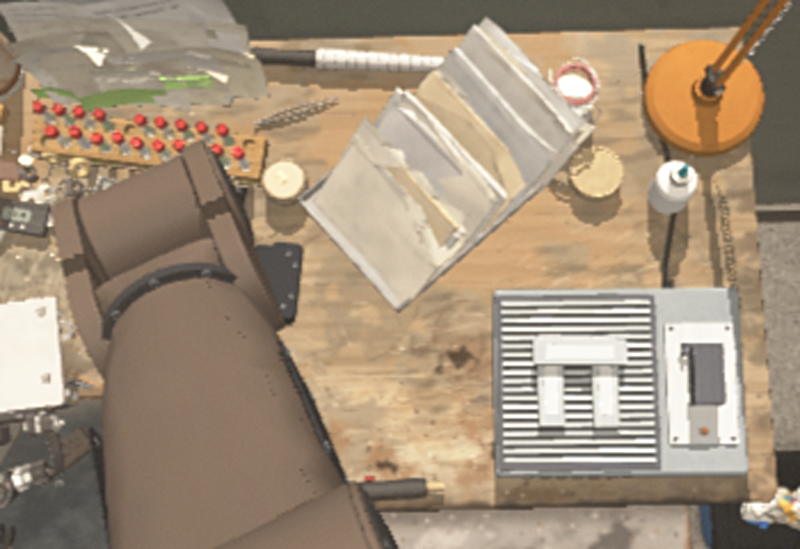

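>>> move_arm([
  {"tx": 3.4,"ty": 1,"tz": -1.9,"rx": 0,"ry": 0,"rz": 0,"grip": 90},
  {"tx": 3.4,"ty": 1,"tz": -1.9,"rx": 0,"ry": 0,"rz": 0,"grip": 80},
  {"tx": 0,"ty": 3,"tz": 0,"rx": 0,"ry": 0,"rz": 0,"grip": 70},
  {"tx": 0,"ty": 3,"tz": 0,"rx": 0,"ry": 0,"rz": 0,"grip": 70},
  {"tx": 0,"ty": 2,"tz": 0,"rx": 0,"ry": 0,"rz": 0,"grip": 70},
  {"tx": 0,"ty": 0,"tz": 0,"rx": 0,"ry": 0,"rz": 0,"grip": 70},
  {"tx": 0,"ty": 0,"tz": 0,"rx": 0,"ry": 0,"rz": 0,"grip": 70},
])

```text
t: 19.05
eef_pos: [590.6, 377.4, 69.7]
tcp_rot: [-1.569, 0.001, 1.46]
ft_force: [-0.1, 0.9, 1.0]
opening: 0.7
```

```bash
python3 - <<'E'
from h import *
plan(596.5,377,22.5,1.46)
im,d=env.read_camera("wrist"); cv2.imwrite("pics/w15.png",im)
E
```

```text
t 19.05 at [590.6 377.4  69.7] rot [-1.569e+00  1.000e-03  1.460e+00] open 0.7
shift in current tool axes cm [ 0.03  4.72 -0.6 ] | in target axes [ 0.03  4.72 -0.59]  turn [-0.002  0.    -0.001]
```

View pics/w15.png

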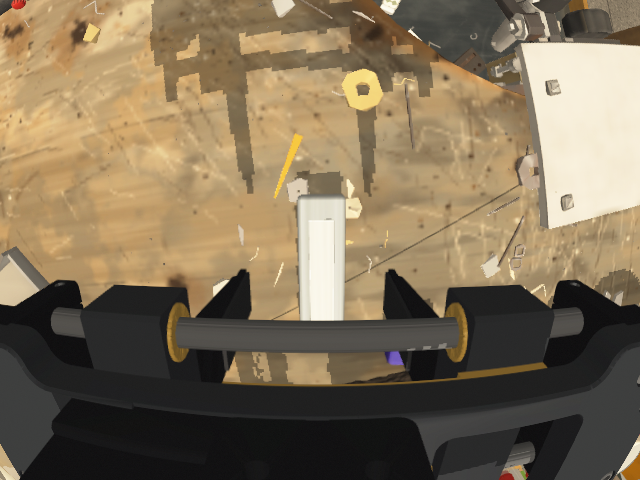

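>>> move_arm([
  {"tx": 0.3,"ty": 1,"tz": -0.6,"rx": 0,"ry": 0,"rz": 0,"grip": 60},
  {"tx": 0,"ty": 2,"tz": 0,"rx": 0,"ry": 0,"rz": 0,"grip": 60},
  {"tx": 0,"ty": 1.7,"tz": 0,"rx": 0,"ry": 0,"rz": 0,"grip": 60},
  {"tx": 0,"ty": 0,"tz": 0,"rx": 0,"ry": 0,"rz": 0,"grip": 30},
  {"tx": 0,"ty": 0,"tz": 0,"rx": 0,"ry": 0,"rz": 0,"grip": 10},
  {"tx": 0,"ty": 0,"tz": 0,"rx": 0,"ry": 0,"rz": 0,"grip": 10},
  {"tx": 0,"ty": 0,"tz": 0,"rx": 0,"ry": 0,"rz": 0,"grip": 10},
  {"tx": 0,"ty": 0,"tz": 0,"rx": 0,"ry": 0,"rz": 0,"grip": 10},
  {"tx": 0,"ty": 0,"tz": 0,"rx": 0,"ry": 0,"rz": 0,"grip": 10},
])

```text
t: 19.85
eef_pos: [598.2, 379.7, 24.0]
tcp_rot: [-1.572, -0.001, 1.46]
ft_force: [-0.2, -0.7, 6.4]
opening: 0.293
```

>>> move_arm([
  {"tx": 0,"ty": -1.5,"tz": 0,"rx": 0,"ry": 0,"rz": 0,"grip": 10},
  {"tx": 0,"ty": -3.5,"tz": 0,"rx": 0,"ry": 0,"rz": 0,"grip": 10},
  {"tx": 0,"ty": -4,"tz": 0,"rx": 0,"ry": 0,"rz": 0,"grip": 10},
  {"tx": 0,"ty": -2.5,"tz": 3,"rx": 0,"ry": 0,"rz": 0,"grip": 10},
  {"tx": -1,"ty": -1.5,"tz": 3.2,"rx": 0,"ry": 0,"rz": 0,"grip": 10},
  {"tx": -2,"ty": 0,"tz": 3,"rx": 0,"ry": 0,"rz": 0,"grip": 10},
  {"tx": -3,"ty": 0,"tz": 2,"rx": 0,"ry": 0,"rz": 0,"grip": 10},
  {"tx": -4,"ty": 0,"tz": 0,"rx": 0,"ry": 0,"rz": 0,"grip": 10},
  {"tx": -4,"ty": 0,"tz": 0,"rx": 0,"ry": 0,"rz": 0,"grip": 10},
  {"tx": -4,"ty": 0,"tz": 0,"rx": 0,"ry": 0,"rz": 0,"grip": 10},
])

```text
t: 20.68
eef_pos: [465.5, 211.9, 153.7]
tcp_rot: [-1.572, -0.0, 1.462]
ft_force: [1.3, -0.8, -3.7]
opening: 0.293
```

>>> move_arm([
  {"tx": -4,"ty": 0,"tz": 0,"rx": 0,"ry": 0,"rz": 0,"grip": 10},
  {"tx": -4,"ty": 0,"tz": 0,"rx": 0,"ry": 0,"rz": 0,"grip": 10},
  {"tx": -4,"ty": 0,"tz": 0,"rx": 0,"ry": 0,"rz": 0,"grip": 10},
  {"tx": -4,"ty": 0,"tz": 0,"rx": 0,"ry": 0,"rz": 0,"grip": 10},
  {"tx": -4,"ty": 0,"tz": 0,"rx": 0,"ry": 0,"rz": 0,"grip": 10},
  {"tx": -4,"ty": 0,"tz": 0,"rx": 0,"ry": 0,"rz": 0,"grip": 10},
  {"tx": -2.3,"ty": 0,"tz": 0,"rx": 0,"ry": 0,"rz": 0,"grip": 10},
  {"tx": 0,"ty": 0,"tz": 0,"rx": 0,"ry": 0.12,"rz": 0,"grip": 10},
  {"tx": 0,"ty": 0,"tz": 0,"rx": 0,"ry": 0.12,"rz": 0,"grip": 10},
  {"tx": 0,"ty": 0,"tz": 0,"rx": 0,"ry": 0.12,"rz": 0,"grip": 10},
])

```text
t: 21.52
eef_pos: [437.3, -48.9, 153.5]
tcp_rot: [-1.571, -0.0, 1.092]
ft_force: [0.3, 1.0, -2.7]
opening: 0.292
```

>>> move_arm([
  {"tx": 0,"ty": 0,"tz": 0,"rx": 0,"ry": 0.12,"rz": 0,"grip": 10},
  {"tx": 0,"ty": 0,"tz": 0,"rx": 0,"ry": 0.12,"rz": 0,"grip": 10},
  {"tx": 0,"ty": 0,"tz": 0,"rx": 0,"ry": 0.12,"rz": 0,"grip": 10},
  {"tx": 0,"ty": 0,"tz": 0,"rx": 0,"ry": 0.12,"rz": 0,"grip": 10},
  {"tx": 0,"ty": 0,"tz": 0,"rx": 0,"ry": 0.12,"rz": 0,"grip": 10},
  {"tx": 0,"ty": 0,"tz": 0,"rx": 0,"ry": 0.12,"rz": 0,"grip": 10},
  {"tx": 0,"ty": 0,"tz": 0,"rx": 0,"ry": 0.12,"rz": 0,"grip": 10},
  {"tx": 0,"ty": 0,"tz": 0,"rx": 0,"ry": 0.12,"rz": 0,"grip": 10},
  {"tx": 0,"ty": 0,"tz": 0,"rx": 0,"ry": 0.12,"rz": 0,"grip": 10},
  {"tx": 0,"ty": 0,"tz": 0,"rx": 0,"ry": 0,"rz": 0,"grip": 10},
])

```text
t: 22.35
eef_pos: [437.4, -48.3, 153.4]
tcp_rot: [-1.571, -0.001, 0.014]
ft_force: [0.1, 0.1, -4.2]
opening: 0.29
```

```bash
python3 - <<'E'
from h import *
plan(438.5,-48,80.3,-0.02)
im,d=env.read_camera("wrist"); cv2.imwrite("pics/w16.png",im)
E
```

```text
t 22.35 at [437.4 -48.3 153.4] rot [-1.571e+00 -1.000e-03  1.400e-02] open 0.29
shift in current tool axes cm [0.11 7.31 0.02] | in target axes [0.11 7.31 0.03]  turn [-0.     0.034  0.001]
```

View pics/w16.png

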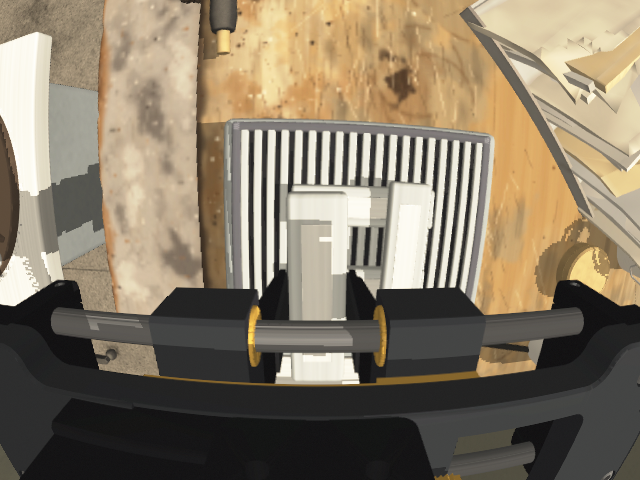

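>>> move_arm([
  {"tx": 0.1,"ty": 1,"tz": 0,"rx": 0,"ry": 0.034,"rz": 0,"grip": 10},
  {"tx": 0,"ty": 2.5,"tz": 0,"rx": 0,"ry": 0,"rz": 0,"grip": 10},
  {"tx": 0,"ty": 2,"tz": 0,"rx": 0,"ry": 0,"rz": 0,"grip": 10},
  {"tx": 0,"ty": 1,"tz": 0,"rx": 0,"ry": 0,"rz": 0,"grip": 10},
  {"tx": 0,"ty": 0.4,"tz": 0,"rx": 0,"ry": 0,"rz": 0,"grip": 10},
  {"tx": 0,"ty": 0,"tz": 0,"rx": 0,"ry": 0,"rz": 0,"grip": 10},
  {"tx": 0,"ty": 0,"tz": 0,"rx": 0,"ry": 0,"rz": 0,"grip": 10},
])

```text
t: 22.98
eef_pos: [438.7, -48.4, 84.2]
tcp_rot: [-1.571, -0.0, -0.012]
ft_force: [0.1, 0.5, -3.4]
opening: 0.293
```

```bash
python3 - <<'E'
from h import *
plan(438.5,-48,80.0,-0.02)
im,d=env.read_camera("wrist"); cv2.imwrite("pics/w17.png",im)
E
```

```text
t 22.98 at [438.7 -48.4  84.2] rot [-1.571 -0.    -0.012] open 0.293
shift in current tool axes cm [-0.02  0.42  0.04] | in target axes [-0.02  0.42  0.04]  turn [0.    0.008 0.   ]
```

View pics/w17.png

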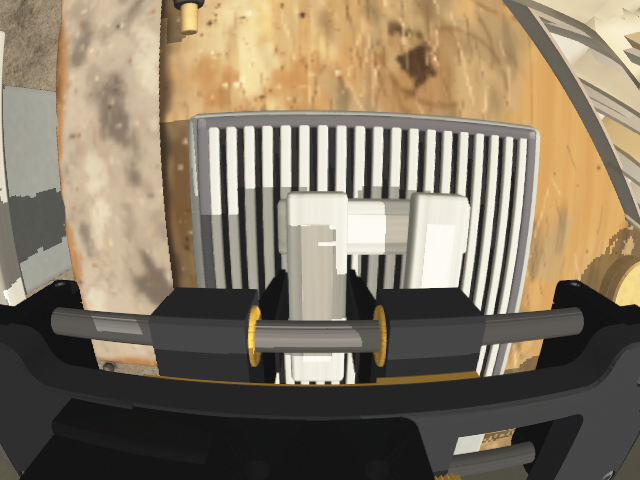

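```bash
python3 - <<'E'
from h import *
print("grille FL,BL",WW([(196,117),(537,130)],44).round(1).tolist())
print("low bar",WW([(279,203),(470,203)],55).round(1).tolist())
print("rear ",WW([(411,195),(468,196)],68).round(1).tolist())
print("hand ",WW([(287,194),(347,194)],72).round(1).tolist())
E
```

```text
grille FL,BL [[375.6, 39.1], [566.2, 35.2]]
low bar [[419.9, -6.6], [518.5, -6.9]]
rear  [[482.4, -1.3], [511.5, -1.5]]
hand  [[425.3, -0.0], [452.0, -0.4]]
```

>>> move_arm([
  {"tx": 0.05,"ty": 0.25,"tz": 0,"rx": 0,"ry": 0.008,"rz": 0,"grip": 10},
  {"tx": 0,"ty": 0.15,"tz": 0,"rx": 0,"ry": 0,"rz": 0,"grip": 10},
  {"tx": 0,"ty": 0,"tz": 0,"rx": 0,"ry": 0,"rz": 0,"grip": 10},
  {"tx": 0,"ty": 0,"tz": 0,"rx": 0,"ry": 0,"rz": 0,"grip": 10},
])

```text
t: 23.37
eef_pos: [439.3, -48.4, 80.0]
tcp_rot: [-1.571, -0.001, -0.022]
ft_force: [-0.1, 0.8, -1.6]
opening: 0.291
```

>>> move_arm([
  {"tx": 0,"ty": 0.06,"tz": 0,"rx": 0,"ry": 0,"rz": 0,"grip": 10},
  {"tx": 0,"ty": 0,"tz": 0,"rx": 0,"ry": 0,"rz": 0,"grip": 10},
  {"tx": 0,"ty": 0,"tz": 0,"rx": 0,"ry": 0,"rz": 0,"grip": 10},
])

```text
t: 23.62
eef_pos: [439.3, -48.4, 79.9]
tcp_rot: [-1.571, -0.001, -0.022]
ft_force: [-1.8, 0.5, 11.1]
opening: 0.288
```

>>> move_arm([
  {"tx": 0,"ty": 0,"tz": 0,"rx": 0,"ry": 0,"rz": 0,"grip": 45},
  {"tx": 0,"ty": 0,"tz": 0,"rx": 0,"ry": 0,"rz": 0,"grip": 45},
  {"tx": 0,"ty": 0,"tz": 0,"rx": 0,"ry": 0,"rz": 0,"grip": 45},
  {"tx": 0,"ty": -1,"tz": 0,"rx": 0,"ry": 0,"rz": 0,"grip": 45},
  {"tx": 0,"ty": -3,"tz": 0,"rx": 0,"ry": 0,"rz": 0,"grip": 45},
  {"tx": 0,"ty": -4,"tz": 0,"rx": 0,"ry": 0,"rz": 0,"grip": 45},
  {"tx": 0,"ty": -4,"tz": 0,"rx": 0,"ry": -0.12,"rz": 0,"grip": 60},
  {"tx": 0,"ty": -4,"tz": 0,"rx": 0,"ry": -0.12,"rz": 0,"grip": 60},
  {"tx": 0,"ty": 0,"tz": 0,"rx": 0,"ry": -0.12,"rz": 0,"grip": 60},
  {"tx": 0,"ty": 0,"tz": 0,"rx": 0,"ry": -0.12,"rz": 0,"grip": 60},
])

```text
t: 24.45
eef_pos: [439.5, -48.4, 241.3]
tcp_rot: [-1.574, -0.004, 0.464]
ft_force: [-0.6, 0.1, -0.0]
opening: 0.596
```

>>> move_arm([
  {"tx": 0,"ty": 0,"tz": 0,"rx": 0,"ry": -0.12,"rz": 0,"grip": 60},
  {"tx": 0,"ty": 0,"tz": 0,"rx": 0,"ry": -0.12,"rz": 0,"grip": 60},
  {"tx": 0,"ty": 0,"tz": 0,"rx": 0,"ry": -0.12,"rz": 0,"grip": 60},
  {"tx": 0,"ty": 0,"tz": 0,"rx": 0,"ry": -0.12,"rz": 0,"grip": 60},
  {"tx": 0,"ty": 0,"tz": 0,"rx": 0,"ry": -0.12,"rz": 0,"grip": 60},
  {"tx": 0,"ty": 0,"tz": 0,"rx": 0,"ry": -0.12,"rz": 0,"grip": 60},
  {"tx": 0,"ty": 0,"tz": 0,"rx": 0,"ry": -0.12,"rz": 0,"grip": 60},
  {"tx": 0,"ty": 0,"tz": 0,"rx": 0,"ry": -0.12,"rz": 0,"grip": 60},
  {"tx": 0,"ty": 0,"tz": 0,"rx": 0,"ry": -0.12,"rz": 0,"grip": 60},
  {"tx": 0,"ty": 0,"tz": -2,"rx": 0,"ry": 0,"rz": 0,"grip": 60},
])

```text
t: 25.28
eef_pos: [456.9, -48.6, 239.1]
tcp_rot: [-1.569, -0.0, 1.546]
ft_force: [1.3, -0.5, 0.4]
opening: 0.6
```

```bash
python3 - <<'E'
from h import *
plan(470,-177,180,1.551)
im,d=env.read_camera("wrist"); cv2.imwrite("pics/w18.png",im)
P=np.load("top1.npy"); z=cv2.medianBlur(P[...,2].astype(np.float32),3)
m=(z>72)&(z<100)&(abs(P[...,1]+178)<30)&(abs(P[...,0]-470)<60)
q=P[m]; print("guard",m.sum(),np.percentile(q,[2,98],axis=0).round(1), q.mean(0).round(1),cv2.minAreaRect(q[:,:2].astype(np.float32)))
m=(z>60)&(z<160)&(P[...,0]>600)&(P[...,1]<-120)&(P[...,1]>-230); print("dropper",np.percentile(P[m],[2,50,98],axis=0).round())
E
```

```text
t 25.28 at [456.9 -48.6 239.1] rot [-1.569 -0.     1.546] open 0.6
shift in current tool axes cm [-12.8    5.9   -1.64] | in target axes [-12.81   5.91  -1.57]  turn [-0.002 -0.005  0.   ]
guard 383 [[ 434.6 -194.7   74.9]
 [ 497.  -163.5   87.1]] [ 465.7 -178.4   82.2] ((466.04095458984375, -178.97891235351562), (32.696903228759766, 63.754817962646484), 88.27407836914062)
dropper [[ 673. -227.   61.]
 [ 897. -182.  100.]
 [ 900. -123.  156.]]
```

View pics/w18.png

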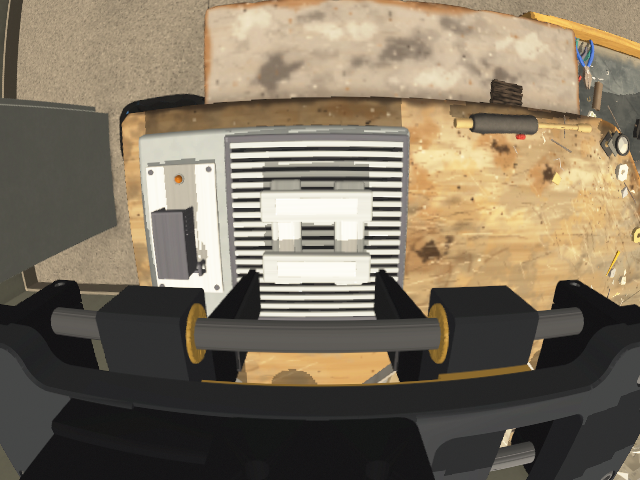

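```bash
python3 - <<'E'
from h import *
im=cv2.imread("pics/w18.png")
cv2.imwrite("pics/w18c.png",cv2.resize(im[110:310,120:430],(800,516),interpolation=cv2.INTER_CUBIC))
rect4([(152,211),(187,208),(193,278),(157,278)],83)
g=WW([(226,139),(408,130),(404,288),(235,288)],44);print(g.round(1).tolist())
print("front bar",WW([(261,193),(372,192),(371,221),(262,221)],68).round(1).tolist())
print("back bar",WW([(264,256),(370,254),(369,282),(265,284)],68).round(1).tolist())
E
```

```text
[[439.2, -197.9], [438.4, -163.1], [503.4, -165.4], [503.2, -202.6]]
mid [ 471.  -182.2] L 64.6 W 36.0 yaw -0.054
[[380.3, -133.1], [377.2, 38.1], [534.9, 36.8], [529.2, -136.1]]
front bar [[430.5, -98.4], [432.8, -0.7], [458.9, -1.7], [455.7, -99.1]]
back bar [[488.5, -99.5], [489.6, -2.5], [517.1, -3.1], [516.0, -100.6]]
```

View pics/w18c.png

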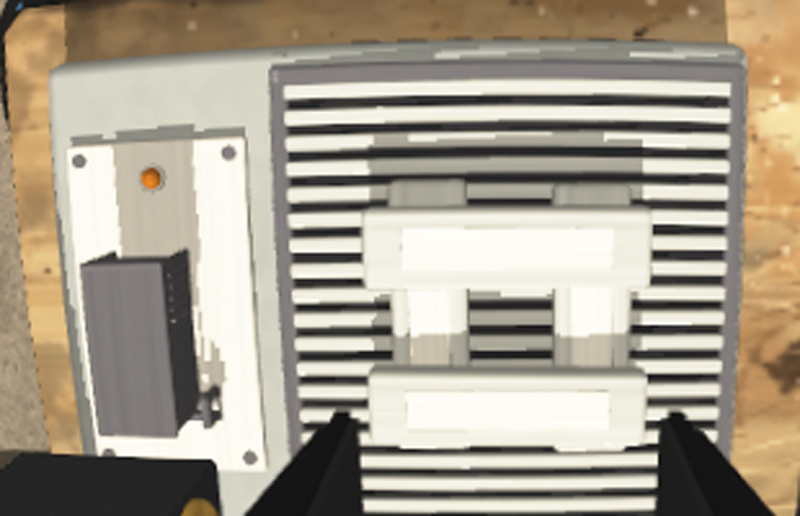

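>>> move_arm([
  {"tx": -4,"ty": 0,"tz": 0,"rx": 0,"ry": 0,"rz": 0,"grip": 60},
  {"tx": -4,"ty": 0,"tz": 0,"rx": 0,"ry": 0,"rz": 0,"grip": 60},
  {"tx": -4,"ty": 1,"tz": 0,"rx": 0,"ry": 0,"rz": 0,"grip": 60},
  {"tx": -1.4,"ty": 3,"tz": 0,"rx": 0,"ry": 0,"rz": 0,"grip": 60},
  {"tx": 0,"ty": 3,"tz": 0,"rx": 0,"ry": 0,"rz": 0,"grip": 60},
  {"tx": 0,"ty": 2,"tz": 0,"rx": 0,"ry": 0,"rz": 0,"grip": 60},
  {"tx": 0,"ty": 0,"tz": 0,"rx": 0,"ry": 0,"rz": 0,"grip": 60},
  {"tx": 0,"ty": 0,"tz": 0,"rx": 0,"ry": 0,"rz": 0,"grip": 60},
])

```text
t: 26.0
eef_pos: [454.3, -182.8, 148.8]
tcp_rot: [-1.569, -0.001, 1.538]
ft_force: [0.3, -0.3, 1.3]
opening: 0.6
```

```bash
python3 - <<'E'
from h import *
plan(453,-182,72,1.551)
im,d=env.read_camera("wrist"); cv2.imwrite("pics/w19.png",im)
E
```

```text
t 26.0 at [ 454.3 -182.8  148.8] rot [-1.569e+00 -1.000e-03  1.538e+00] open 0.6
shift in current tool axes cm [0.07 7.68 0.12] | in target axes [0.08 7.68 0.13]  turn [-0.002 -0.013  0.001]
```

View pics/w19.png

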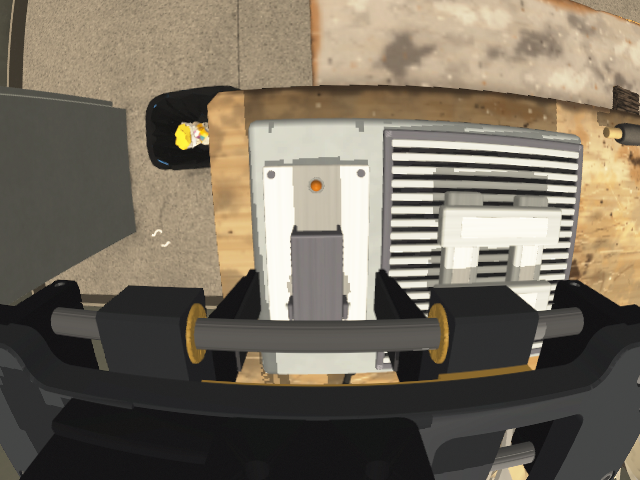

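```bash
python3 - <<'E'
from h import *
print(WW([(291,235),(343,235),(292,320),(342,320)],83).round(1).tolist())
print("bracket",WW([(290,305),(346,305)],56).round(1).tolist(),"plate front",WW([(264,165),(371,164)],44).round(1).tolist(), "housing front",WW([(251,122),(384,127)],44).round(1).tolist())
E
```

```text
[[436.8, -198.8], [437.9, -167.3], [494.1, -201.4], [495.2, -168.6]]
bracket [[495.5, -204.6], [496.9, -164.0]] plate front [[395.7, -218.5], [397.5, -144.3]] housing front [[365.1, -226.2], [371.7, -134.6]]
```

>>> move_arm([
  {"tx": -0.05,"ty": 2,"tz": 0.1,"rx": 0,"ry": -0.012,"rz": 0,"grip": 60},
  {"tx": 0,"ty": 2.5,"tz": 0,"rx": 0,"ry": 0,"rz": 0,"grip": 60},
  {"tx": 0,"ty": 2,"tz": 0,"rx": 0,"ry": 0,"rz": 0,"grip": 60},
  {"tx": 0,"ty": 1.1,"tz": 0,"rx": 0,"ry": 0,"rz": 0,"grip": 60},
  {"tx": 0,"ty": 0,"tz": 0,"rx": 0,"ry": 0,"rz": 0,"grip": 60},
  {"tx": 0,"ty": 0,"tz": 0,"rx": 0,"ry": 0,"rz": 0,"grip": 60},
])

```text
t: 26.55
eef_pos: [454.2, -183.4, 74.2]
tcp_rot: [-1.572, 0.001, 1.55]
ft_force: [0.7, -0.2, 0.0]
opening: 0.599
```

```bash
python3 - <<'E'
from h import *
plan(453.5,-183.3,72,1.551)
im,d=env.read_camera("wrist"); cv2.imwrite("pics/w20.png",im)
im,d=env.read_camera("scene"); cv2.imwrite("pics/s20.png",cv2.resize(im[200:400,240:480],(720,600),interpolation=cv2.INTER_CUBIC))
E
```

```text
t 26.55 at [ 454.2 -183.4   74.2] rot [-1.572e+00  1.000e-03  1.550e+00] open 0.599
shift in current tool axes cm [0.01 0.22 0.07] | in target axes [0.01 0.22 0.07]  turn [ 0.001 -0.001 -0.001]
```

View pics/w20.png

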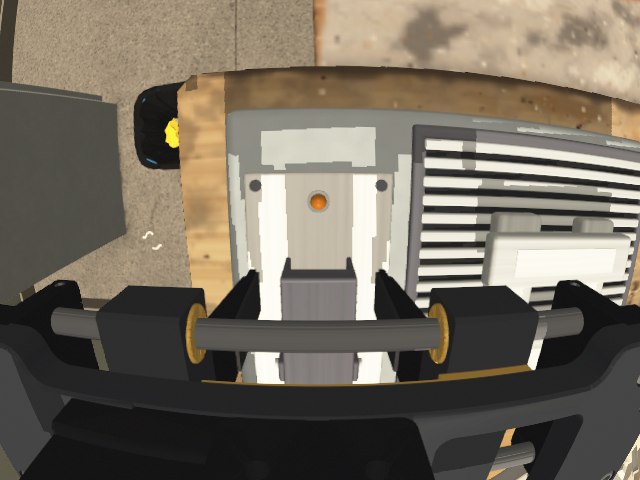

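View pics/s20.png

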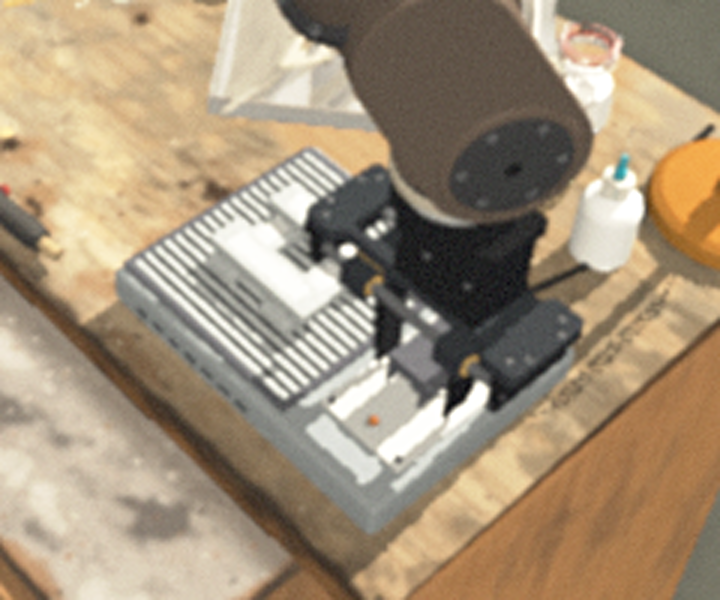

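>>> move_arm([
  {"tx": 0,"ty": 0.1,"tz": 0,"rx": 0,"ry": 0,"rz": 0,"grip": 15},
  {"tx": 0,"ty": 0,"tz": 0,"rx": 0,"ry": 0,"rz": 0,"grip": 15},
  {"tx": 0,"ty": 0,"tz": 0,"rx": 0,"ry": 0,"rz": 0,"grip": 15},
  {"tx": 0,"ty": 0,"tz": 0,"rx": 0,"ry": 0,"rz": 0,"grip": 15},
  {"tx": 0,"ty": 0,"tz": 0,"rx": 0,"ry": 0,"rz": 0,"grip": 15},
])

```text
t: 27.07
eef_pos: [453.5, -182.9, 72.2]
tcp_rot: [-1.571, -0.001, 1.55]
ft_force: [1.3, 4.6, 4.9]
opening: 0.334
```

```bash
python3 - <<'E'
from h import *
plan(453.5,-183.3,72,1.551)
print(WW([(287,270),(352,270)],83).round(1).tolist(),WW([(280,372),(356,372)],56).round(1).tolist())
E
```

```text
t 27.07 at [ 453.5 -182.9   72.2] rot [-1.571e+00 -1.000e-03  1.550e+00] open 0.334
shift in current tool axes cm [-0.04  0.02 -0.  ] | in target axes [-0.04  0.02 -0.  ]  turn [ 0.    -0.001  0.001]
[[431.0, -195.2], [431.6, -169.1]] [[499.4, -204.7], [500.4, -163.5]]
```

>>> move_arm([
  {"tx": 0,"ty": -0.67,"tz": -0.32,"rx": 0,"ry": 0,"rz": 0,"grip": 15},
  {"tx": 0,"ty": -0.61,"tz": -0.42,"rx": 0,"ry": 0,"rz": 0,"grip": 15},
  {"tx": 0,"ty": -0.54,"tz": -0.5,"rx": 0,"ry": 0,"rz": 0,"grip": 15},
  {"tx": 0,"ty": -0.46,"tz": -0.58,"rx": 0,"ry": 0,"rz": 0,"grip": 15},
  {"tx": 0,"ty": 0,"tz": 0,"rx": 0,"ry": 0,"rz": 0,"grip": 15},
])

```text
t: 27.48
eef_pos: [472.2, -183.2, 95.5]
tcp_rot: [-1.57, -0.001, 1.55]
ft_force: [-0.9, 6.1, -1.0]
opening: 0.336
```

```bash
python3 - <<'E'
from h import *
plan(471.7,-183.3,94.8,1.551)
im,d=env.read_camera("wrist"); cv2.imwrite("pics/w21.png",im)
E
```

```text
t 27.48 at [ 472.2 -183.2   95.5] rot [-1.57e+00 -1.00e-03  1.55e+00] open 0.336
shift in current tool axes cm [-0.01  0.07  0.05] | in target axes [-0.01  0.07  0.05]  turn [-0.001 -0.001  0.001]
```

View pics/w21.png

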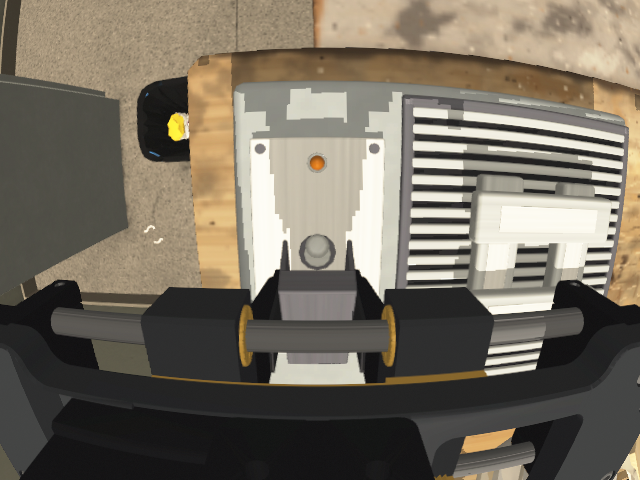

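>>> move_arm([
  {"tx": 0,"ty": -0.37,"tz": -0.64,"rx": 0,"ry": 0,"rz": 0,"grip": 15},
  {"tx": 0,"ty": -0.27,"tz": -0.69,"rx": 0,"ry": 0,"rz": 0,"grip": 15},
  {"tx": 0,"ty": -0.17,"tz": -0.72,"rx": 0,"ry": 0,"rz": 0,"grip": 15},
  {"tx": 0,"ty": -0.05,"tz": -0.74,"rx": 0,"ry": 0,"rz": 0,"grip": 15},
  {"tx": 0,"ty": 0.06,"tz": -0.74,"rx": 0,"ry": 0,"rz": 0,"grip": 15},
  {"tx": 0,"ty": 0.16,"tz": -0.72,"rx": 0,"ry": 0,"rz": 0,"grip": 15},
  {"tx": 0,"ty": 0,"tz": 0,"rx": 0,"ry": 0,"rz": 0,"grip": 15},
])

```text
t: 28.12
eef_pos: [514.8, -184.1, 101.9]
tcp_rot: [-1.57, -0.001, 1.55]
ft_force: [-5.1, 5.8, 1.8]
opening: 0.333
```

```bash
python3 - <<'E'
from h import *
plan(514.2,-183.3,101.2,1.551)
im,d=env.read_camera("wrist"); cv2.imwrite("pics/w22.png",im)
im,d=env.read_camera("scene"); cv2.imwrite("pics/s22.png",cv2.resize(im[200:400,240:480],(720,600),interpolation=cv2.INTER_CUBIC))
E
```

```text
t 28.12 at [ 514.8 -184.1  101.9] rot [-1.57e+00 -1.00e-03  1.55e+00] open 0.333
shift in current tool axes cm [0.08 0.07 0.06] | in target axes [0.08 0.07 0.06]  turn [-0.001 -0.001  0.001]
```

View pics/w22.png

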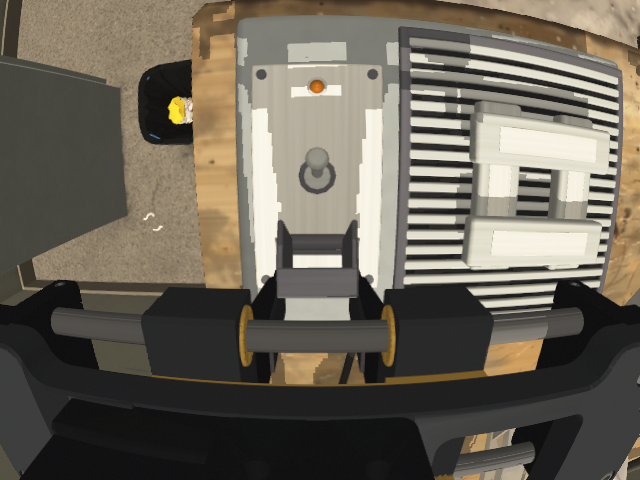

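View pics/s22.png

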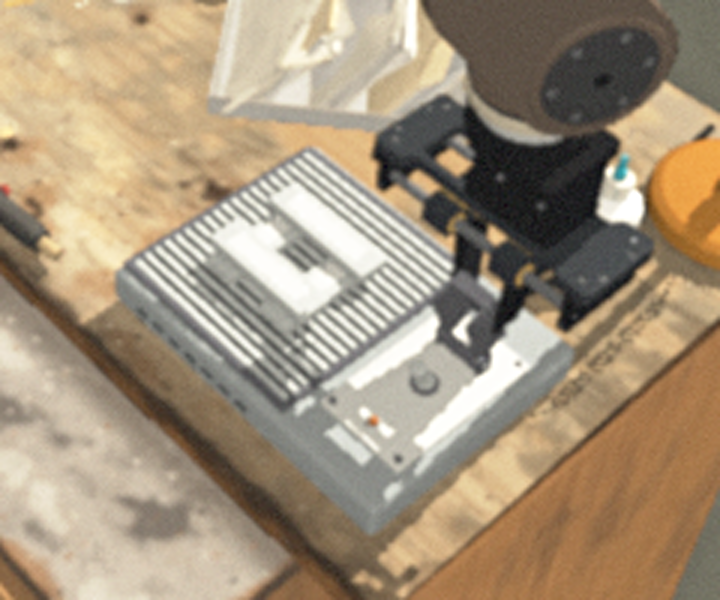

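>>> move_arm([
  {"tx": 0.05,"ty": 0.18,"tz": -0.46,"rx": 0,"ry": 0,"rz": 0,"grip": 15},
  {"tx": 0,"ty": 0.22,"tz": -0.45,"rx": 0,"ry": 0,"rz": 0,"grip": 15},
  {"tx": 0,"ty": 0,"tz": 0,"rx": 0,"ry": 0,"rz": 0,"grip": 15},
  {"tx": 0,"ty": 0,"tz": 0,"rx": 0,"ry": 0,"rz": 0,"grip": 55},
  {"tx": 0,"ty": 0,"tz": 0,"rx": 0,"ry": 0,"rz": 0,"grip": 55},
  {"tx": 0,"ty": 0,"tz": 0,"rx": 0,"ry": 0,"rz": 0,"grip": 55},
  {"tx": 0,"ty": -1,"tz": 0,"rx": 0,"ry": 0,"rz": 0,"grip": 55},
  {"tx": 0,"ty": -3,"tz": 0,"rx": 0,"ry": 0,"rz": 0,"grip": 55},
  {"tx": 0,"ty": -3,"tz": 0,"rx": 0,"ry": 0,"rz": 0,"grip": 55},
  {"tx": 0,"ty": 0,"tz": 0,"rx": 0,"ry": 0,"rz": 0,"grip": 55},
])

```text
t: 29.05
eef_pos: [525.3, -185.3, 173.0]
tcp_rot: [-1.578, 0.003, 1.55]
ft_force: [-0.2, -0.9, -0.2]
opening: 0.546
```

```bash
python3 - <<'E'
from h import *
plan(440,-183.3,150,1.551)
im,d=env.read_camera("wrist"); cv2.imwrite("pics/w23.png",im)
im,d=env.read_camera("scene"); cv2.imwrite("pics/s23.png",cv2.resize(im[200:400,240:480],(720,600),interpolation=cv2.INTER_CUBIC))
E
```

```text
t 29.05 at [ 525.3 -185.3  173. ] rot [-1.578  0.003  1.55 ] open 0.546
shift in current tool axes cm [0.03 2.23 8.55] | in target axes [0.03 2.3  8.53]  turn [ 0.008 -0.001 -0.003]
```

View pics/w23.png

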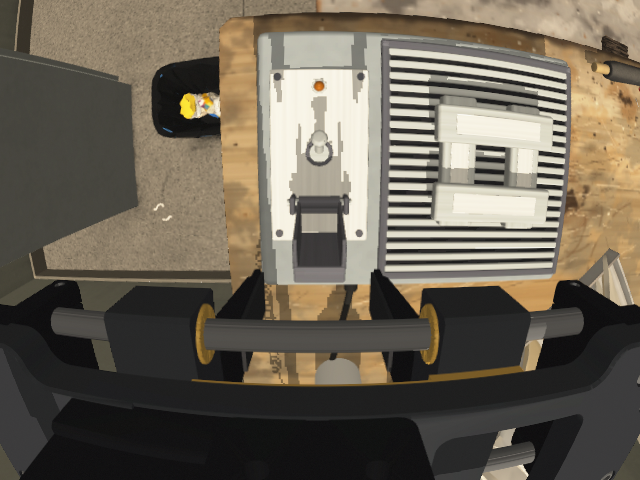

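View pics/s23.png

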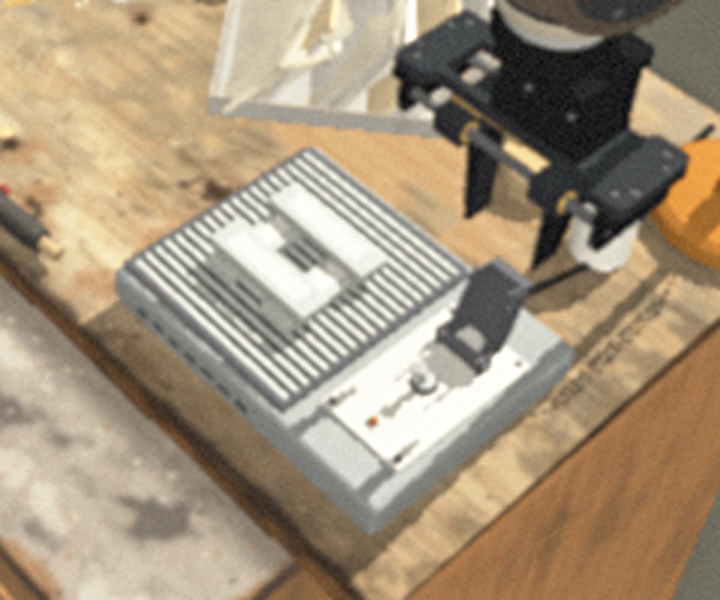

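>>> move_arm([
  {"tx": 0,"ty": 0,"tz": 3,"rx": 0,"ry": 0,"rz": 0,"grip": 30},
  {"tx": 0,"ty": 0,"tz": 4,"rx": 0,"ry": 0,"rz": 0,"grip": 0},
  {"tx": 0,"ty": 2,"tz": 2.5,"rx": 0,"ry": 0,"rz": 0,"grip": 0},
  {"tx": 0,"ty": 3,"tz": 0,"rx": 0,"ry": 0,"rz": 0,"grip": 0},
  {"tx": 0,"ty": 0,"tz": 0,"rx": 0,"ry": 0,"rz": 0,"grip": 0},
  {"tx": 0,"ty": 0,"tz": 0,"rx": 0,"ry": 0,"rz": 0,"grip": 0},
  {"tx": 0,"ty": 0,"tz": 0,"rx": 0,"ry": 0,"rz": 0,"grip": 0},
])

```text
t: 29.73
eef_pos: [429.2, -182.6, 117.8]
tcp_rot: [-1.571, -0.0, 1.55]
ft_force: [0.7, -0.1, -0.3]
opening: 0.112
```

```bash
python3 - <<'E'
from h import *
plan(429,-183.3,76,1.551)
im,d=env.read_camera("wrist"); cv2.imwrite("pics/w24.png",im)
im,d=env.read_camera("scene"); cv2.imwrite("pics/s24.png",cv2.resize(im[200:400,240:480],(720,600),interpolation=cv2.INTER_CUBIC))
E
```

```text
t 29.73 at [ 429.2 -182.6  117.8] rot [-1.571 -0.     1.55 ] open 0.112
shift in current tool axes cm [-0.07  4.18  0.02] | in target axes [-0.07  4.18  0.02]  turn [ 0.    -0.001  0.   ]
```

View pics/w24.png

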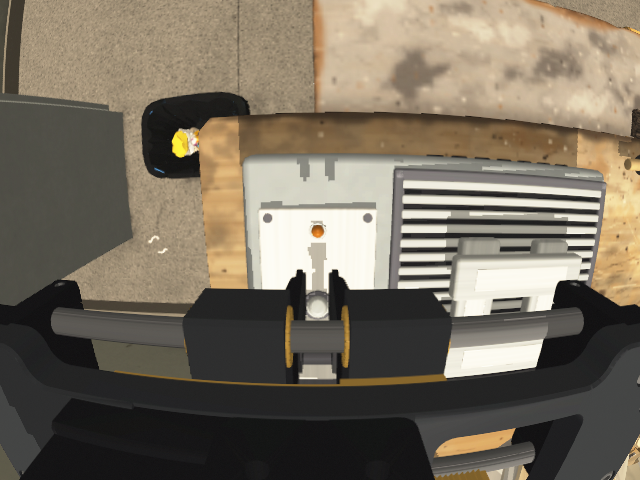

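View pics/s24.png

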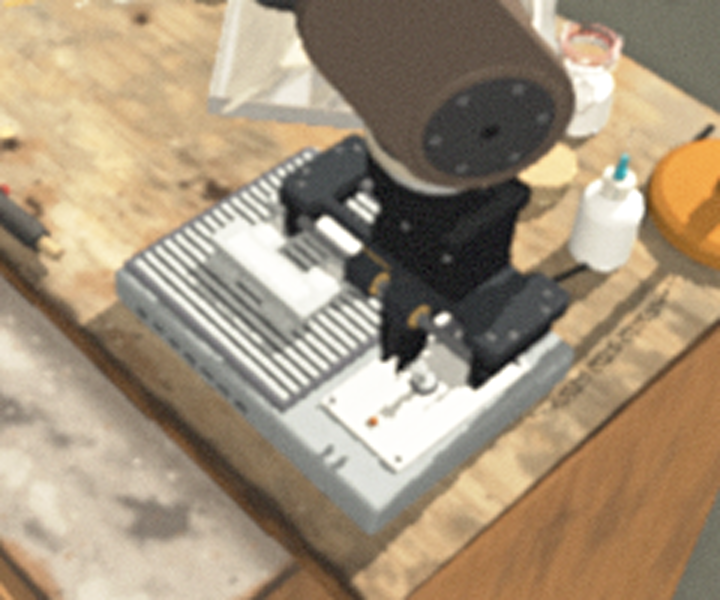

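>>> move_arm([
  {"tx": 0,"ty": 0,"tz": 0,"rx": 0,"ry": 0,"rz": 0,"grip": 0},
  {"tx": 0,"ty": 1.5,"tz": 0,"rx": 0,"ry": 0,"rz": 0,"grip": 0},
  {"tx": 0,"ty": 1.7,"tz": 0,"rx": 0,"ry": 0,"rz": 0,"grip": 0},
  {"tx": 0,"ty": 1,"tz": 0,"rx": 0,"ry": 0,"rz": 0,"grip": 0},
  {"tx": 0,"ty": 0,"tz": 0,"rx": 0,"ry": 0,"rz": 0,"grip": 0},
  {"tx": 0,"ty": 0,"tz": 0,"rx": 0,"ry": 0,"rz": 0,"grip": 0},
])

```text
t: 30.33
eef_pos: [428.6, -182.3, 75.5]
tcp_rot: [-1.571, -0.0, 1.55]
ft_force: [0.3, -0.0, -0.0]
opening: 0.0
```

```bash
python3 - <<'E'
from h import *
plan(429,-183.3,76,1.551)
im,d=env.read_camera("wrist"); cv2.imwrite("pics/w25.png",im)
E
```

```text
t 30.33 at [ 428.6 -182.3   75.5] rot [-1.571 -0.     1.55 ] open 0.0
shift in current tool axes cm [-0.1  -0.05 -0.05] | in target axes [-0.1  -0.05 -0.05]  turn [-0.    -0.001  0.   ]
```

View pics/w25.png

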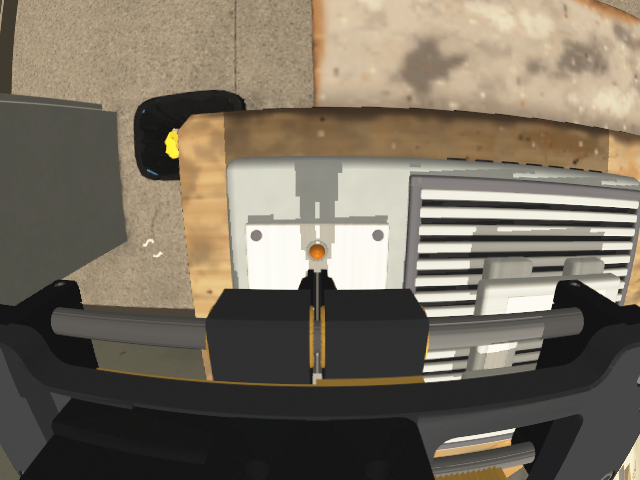

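Now push +x in small steps to x≈457.

>>> move_arm([
  {"tx": 0,"ty": 0,"tz": -0.6,"rx": 0,"ry": 0,"rz": 0,"grip": 0},
  {"tx": 0,"ty": 0,"tz": -0.6,"rx": 0,"ry": 0,"rz": 0,"grip": 0},
  {"tx": 0,"ty": 0,"tz": -0.5,"rx": 0,"ry": 0,"rz": 0,"grip": 0},
  {"tx": 0,"ty": 0,"tz": -0.5,"rx": 0,"ry": 0,"rz": 0,"grip": 0},
  {"tx": 0,"ty": 0,"tz": -0.4,"rx": 0,"ry": 0,"rz": 0,"grip": 0},
  {"tx": 0,"ty": 0,"tz": -0.2,"rx": 0,"ry": 0,"rz": 0,"grip": 0},
  {"tx": 0,"ty": 0,"tz": 0,"rx": 0,"ry": 0,"rz": 0,"grip": 0},
])

```text
t: 30.97
eef_pos: [453.7, -182.2, 75.1]
tcp_rot: [-1.564, -0.002, 1.551]
ft_force: [-16.5, -4.0, 10.6]
opening: 0.006
```

```bash
python3 - <<'E'
from h import *
plan(457,-183.3,76,1.551)
im,d=env.read_camera("scene"); cv2.imwrite("pics/s26.png",cv2.resize(im[250:370,310:450],(700,600),interpolation=cv2.INTER_CUBIC))
E
```

```text
t 30.97 at [ 453.7 -182.2   75.1] rot [-1.564 -0.002  1.551] open 0.006
shift in current tool axes cm [-0.1  -0.09 -0.33] | in target axes [-0.1  -0.09 -0.33]  turn [-0.007 -0.     0.002]
```

View pics/s26.png

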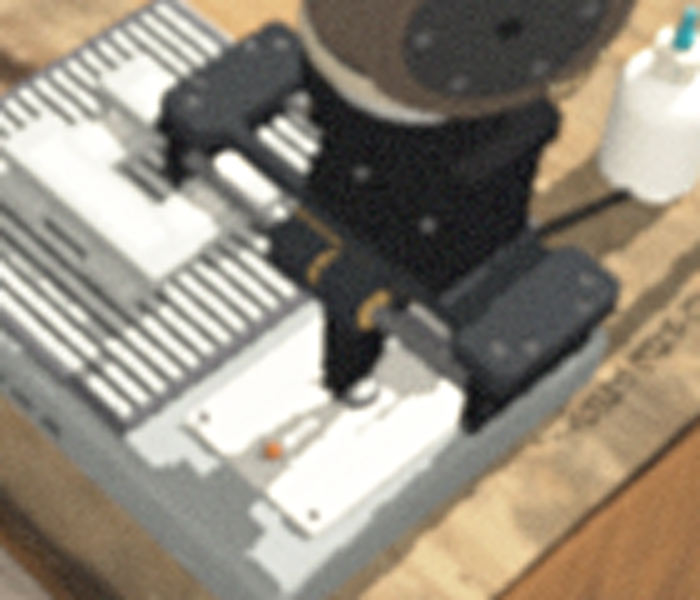

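>>> move_arm([
  {"tx": 0,"ty": 0,"tz": 1,"rx": 0,"ry": 0,"rz": 0,"grip": 0},
  {"tx": 0,"ty": -1,"tz": 1.5,"rx": 0,"ry": 0,"rz": 0,"grip": 0},
  {"tx": 0,"ty": -3,"tz": 0,"rx": 0,"ry": 0,"rz": 0,"grip": 0},
  {"tx": 0,"ty": -4,"tz": 0,"rx": 0,"ry": 0,"rz": 0,"grip": 0},
  {"tx": 0,"ty": -1,"tz": -3,"rx": 0,"ry": 0,"rz": 0,"grip": 0},
  {"tx": 0,"ty": 0,"tz": -4,"rx": 0,"ry": 0,"rz": 0,"grip": 0},
  {"tx": 0,"ty": 0,"tz": -4,"rx": 0,"ry": 0,"rz": 0,"grip": 0},
  {"tx": 0,"ty": 0,"tz": -4,"rx": 0,"ry": 0,"rz": 0,"grip": 0},
  {"tx": 0,"ty": 0,"tz": -2,"rx": 0,"ry": 0,"rz": 0,"grip": 0},
  {"tx": 0,"ty": 0,"tz": 0,"rx": 0,"ry": 0,"rz": 0,"grip": 0},
])

```text
t: 31.85
eef_pos: [604.9, -185.7, 164.8]
tcp_rot: [-1.573, 0.0, 1.551]
ft_force: [0.0, 0.3, -0.5]
opening: 0.004
```

```bash
python3 - <<'E'
from h import *
plan(580,-183.3,110,1.551)
im,d=env.read_camera("wrist"); cv2.imwrite("pics/w27.png",im)
im,d=env.read_camera("scene"); cv2.imwrite("pics/s27.png",cv2.resize(im[250:370,310:450],(700,600),interpolation=cv2.INTER_CUBIC))
E
```

```text
t 31.85 at [ 604.9 -185.7  164.8] rot [-1.573  0.     1.551] open 0.004
shift in current tool axes cm [0.2  5.47 2.51] | in target axes [0.19 5.48 2.5 ]  turn [ 0.002  0.    -0.   ]
```

View pics/w27.png

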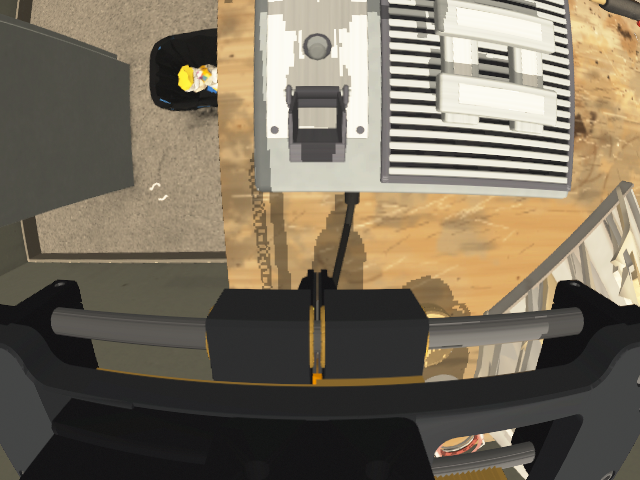

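View pics/s27.png

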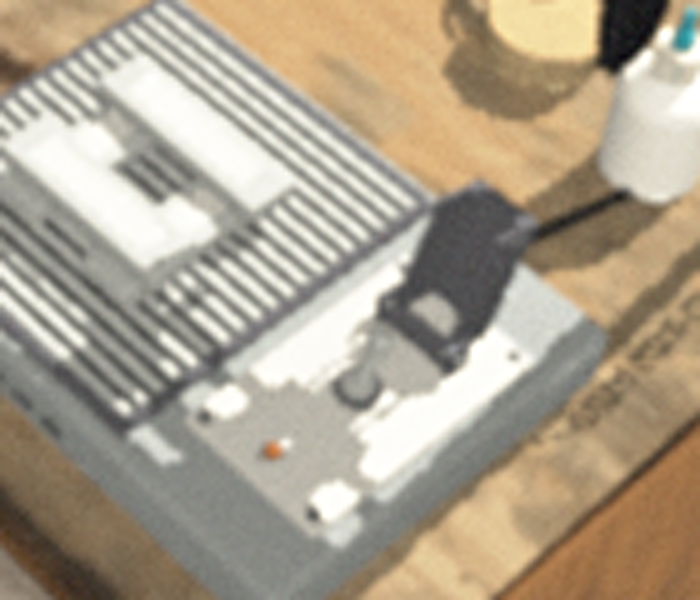

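>>> move_arm([
  {"tx": 0.2,"ty": 2,"tz": 2,"rx": 0,"ry": 0,"rz": 0,"grip": 0},
  {"tx": 0,"ty": 2.5,"tz": 0,"rx": 0,"ry": 0,"rz": 0,"grip": 0},
  {"tx": 0,"ty": 0.9,"tz": 0,"rx": 0,"ry": 0,"rz": 0,"grip": 0},
  {"tx": 0,"ty": 0,"tz": 0.8,"rx": 0,"ry": 0,"rz": 0,"grip": 0},
  {"tx": 0,"ty": 0,"tz": 0.8,"rx": 0,"ry": 0,"rz": 0,"grip": 0},
  {"tx": 0,"ty": 0,"tz": 0.8,"rx": 0,"ry": 0,"rz": 0,"grip": 0},
  {"tx": 0,"ty": 0,"tz": 0.8,"rx": 0,"ry": 0,"rz": 0,"grip": 0},
  {"tx": 0,"ty": 0,"tz": 0.8,"rx": 0,"ry": 0,"rz": 0,"grip": 0},
  {"tx": 0,"ty": 0,"tz": 0,"rx": 0,"ry": 0,"rz": 0,"grip": 0},
])

```text
t: 32.7
eef_pos: [539.9, -182.6, 112.0]
tcp_rot: [-1.571, -0.0, 1.55]
ft_force: [-0.2, -1.1, 0.2]
opening: 0.005
```

```bash
python3 - <<'E'
from h import *
plan(520,-183.3,110,1.551)
im,d=env.read_camera("wrist"); cv2.imwrite("pics/w28.png",im)
im,d=env.read_camera("scene"); cv2.imwrite("pics/s28.png",cv2.resize(im[250:370,310:450],(700,600),interpolation=cv2.INTER_CUBIC))
E
```

```text
t 32.7 at [ 539.9 -182.6  112. ] rot [-1.571 -0.     1.55 ] open 0.005
shift in current tool axes cm [-0.11  0.2   1.99] | in target axes [-0.11  0.2   1.99]  turn [-0.    -0.001  0.   ]
```

View pics/s28.png

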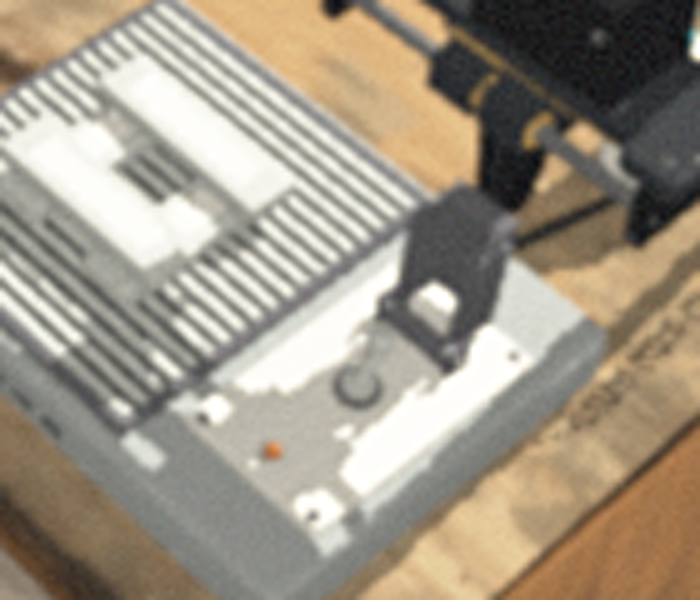

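View pics/w28.png

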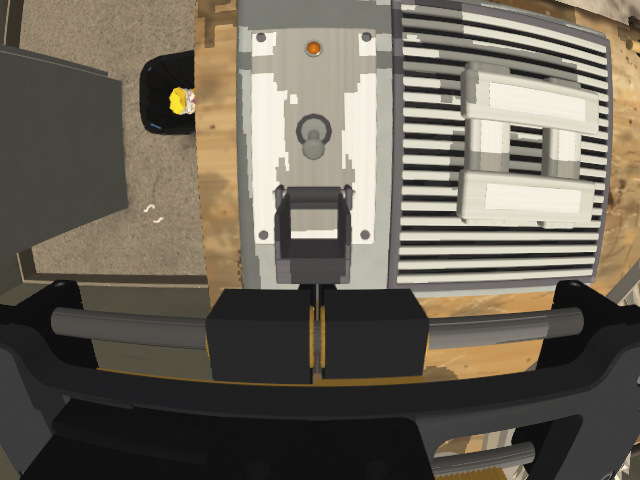

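>>> move_arm([
  {"tx": 0,"ty": 0,"tz": 0.8,"rx": 0,"ry": 0,"rz": 0,"grip": 0},
  {"tx": 0,"ty": 0,"tz": 0.8,"rx": 0,"ry": 0,"rz": 0,"grip": 0},
  {"tx": 0,"ty": 0,"tz": 0.8,"rx": 0,"ry": 0,"rz": 0,"grip": 0},
  {"tx": 0,"ty": 0,"tz": 0.5,"rx": 0,"ry": 0,"rz": 0,"grip": 0},
  {"tx": 0,"ty": 0,"tz": 0,"rx": 0,"ry": 0,"rz": 0,"grip": 0},
  {"tx": 0,"ty": 0,"tz": 0,"rx": 0,"ry": 0,"rz": 0,"grip": 0},
  {"tx": 0,"ty": 0,"tz": 0,"rx": 0,"ry": 0,"rz": 0,"grip": 0},
])

```text
t: 33.38
eef_pos: [512.5, -182.2, 111.3]
tcp_rot: [-1.571, -0.0, 1.55]
ft_force: [-0.1, -0.0, -0.4]
opening: 0.003
```

```bash
python3 - <<'E'
from h import *
plan(520,-183.3,110,1.551)
im,d=env.read_camera("scene"); cv2.imwrite("pics/s29.png",cv2.resize(im[250:370,310:450],(700,600),interpolation=cv2.INTER_CUBIC))
E
```

```text
t 33.38 at [ 512.5 -182.2  111.3] rot [-1.571 -0.     1.55 ] open 0.003
shift in current tool axes cm [-0.1   0.13 -0.76] | in target axes [-0.1   0.13 -0.76]  turn [ 0.    -0.001  0.   ]
```

View pics/s29.png

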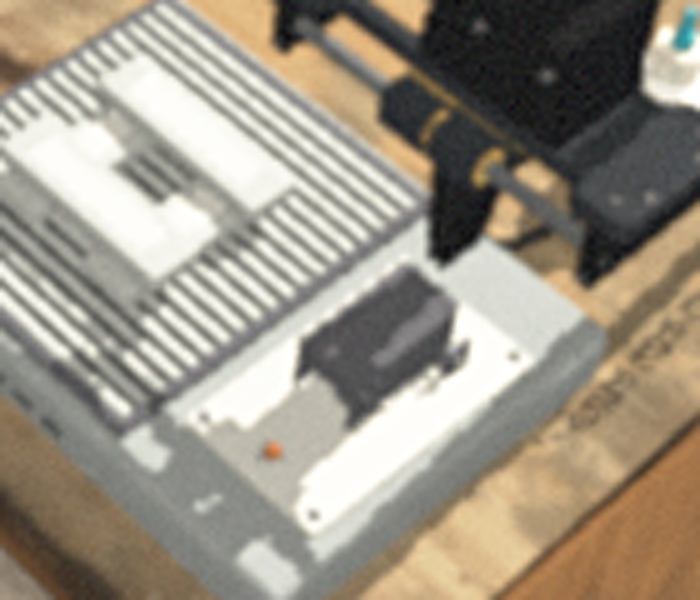

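>>> move_arm([
  {"tx": 0,"ty": -3,"tz": 0,"rx": 0,"ry": 0,"rz": 0,"grip": 0},
  {"tx": 0,"ty": -4,"tz": 0,"rx": 0,"ry": 0,"rz": 0,"grip": 0},
  {"tx": 0,"ty": -4,"tz": 0,"rx": 0,"ry": 0,"rz": 0,"grip": 0},
  {"tx": 3,"ty": -2,"tz": 0,"rx": 0,"ry": 0,"rz": 0,"grip": 0},
  {"tx": 4,"ty": 0,"tz": 0,"rx": 0,"ry": 0,"rz": 0,"grip": 0},
  {"tx": 4,"ty": 0,"tz": 0,"rx": 0,"ry": 0,"rz": 0,"grip": 0},
  {"tx": 0,"ty": 0,"tz": 0,"rx": 0,"ry": 0,"rz": 0,"grip": 0},
  {"tx": 0,"ty": 0,"tz": 0,"rx": 0,"ry": 0,"rz": 0,"grip": 0},
])

```text
t: 34.1
eef_pos: [514.8, -70.4, 241.5]
tcp_rot: [-1.571, 0.0, 1.553]
ft_force: [0.1, -0.7, 0.3]
opening: 0.003
```

```bash
python3 - <<'E'
from h import *
im,d=env.read_camera("wrist"); cv2.imwrite("pics/w30.png",im)
im,d=env.read_camera("scene"); cv2.imwrite("pics/s30.png",im)
im,d,P=cloud("top"); cv2.imwrite("pics/t30.png",cv2.resize(im[100:340,130:480],(800,549),interpolation=cv2.INTER_CUBIC))
E
```

```text
(no output)
```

View pics/w30.png

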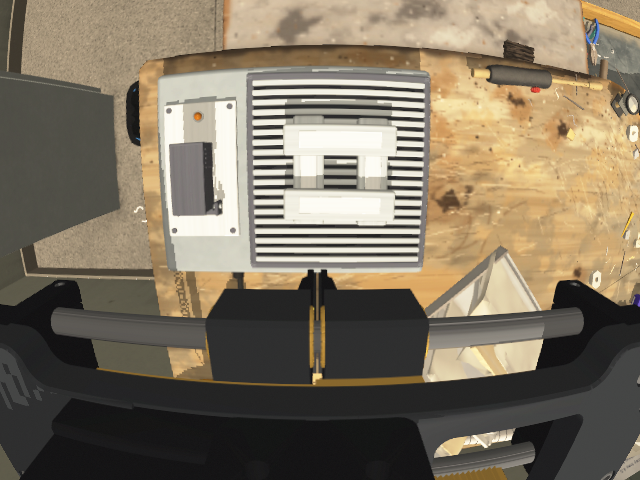

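View pics/s30.png

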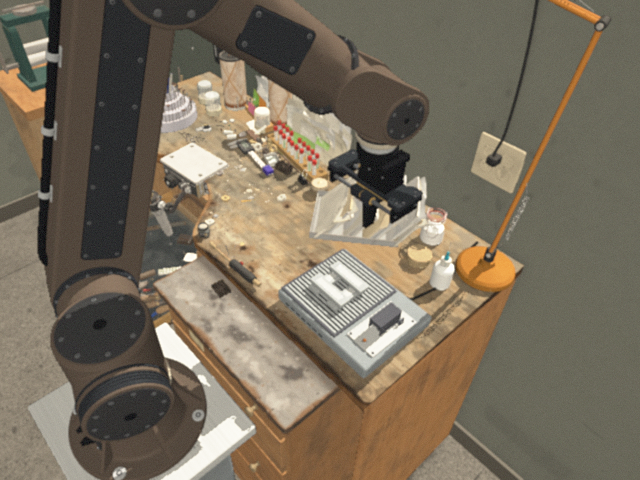

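View pics/t30.png

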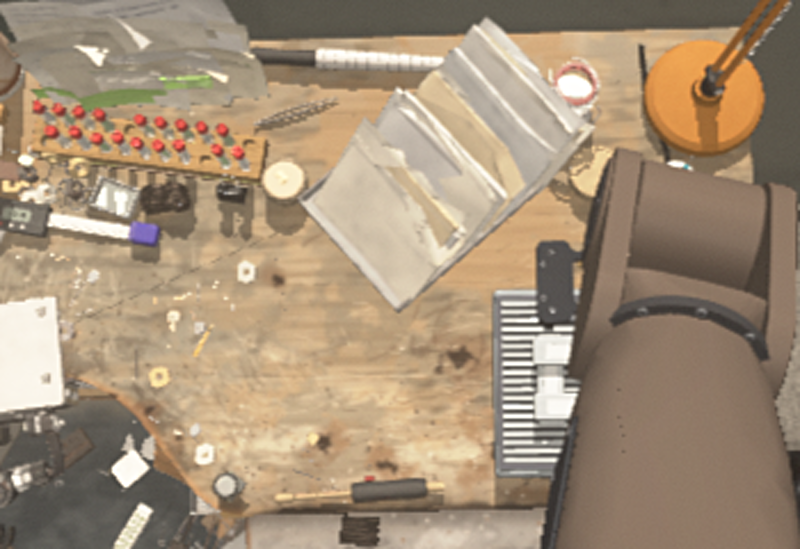

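```bash
python3 - <<'E'
from h import *
im,d=env.read_camera("wrist"); c=env.calibration("wrist"); f=240/np.tan(np.radians(c["vertical_fov"])/2)
M=R.from_euler("xyz",c["rotation"]).as_matrix()
def pt(u,v):
    D=np.median(d[v-1:v+2,u-1:u+2]); a=np.array([u-c["cx"],v-c["cy"]]); r=np.hypot(*a); th=r/f
    s=np.tan(th)/r; return (M@np.array([a[0]*s*D,-a[1]*s*D,-D])+c["eye"]).round(1)
for n,u,v in [("guard nose",188,148),("guard rear",190,207),("guard mid",189,175),("grille",265,225),("grille2",420,100),("front bar",340,138),("back bar",340,205),("front barL",290,140),("front barR",392,140),("back barL",290,207),("back barR",392,205),("low R",307,170),("low L",370,170)]: print(n,pt(u,v))
E
```

```text
guard nose [ 440.2 -182.7   83.4]
guard rear [ 491.8 -184.6   83.4]
guard mid [ 463.6 -183.2   83.5]
grille [ 518.6 -124.3   42.8]
grille2 [399.4  27.   41.7]
front bar [437.5 -52.2  68.6]
back bar [496.5 -53.1  68.9]
front barL [438.3 -95.4  68.4]
front barR [439.2  -6.5  68.3]
back barL [497.4 -97.3  68.1]
back barR [497.1  -6.3  68.7]
low R [465.7 -81.7  57.4]
low L [466.6 -24.6  56.8]
```

Guard top is flat at 83 mm (shut) and all bars are at their layer heights. Handing in.

```bash
python3 - <<'E'
from h import *
print(env.job_done())
E
```

```text
the job is handed in; nothing more can be done
None
```

The tower stands on the grille, the dryer is switched on with its guard shut, and I handed the job in at about 34 s. No verdict was reported.

- **Bars:** I found four of the six possible bars and stacked them all. Two run front to back, left and right, and two lie across them, front and back.
- **Dryer:** I lifted the guard to about 1.7 rad and let it lean on its stop. I then pushed the toggle to the back and tipped the guard forward so it dropped shut.

**Last checks (wrist depth and pictures):**
- The lower bars' tops are at 57 mm and the upper bars' at 68–69 mm. The bars are spaced about 58 mm apart and, by my estimate, within about 3 mm of their places.
- The toggle was clearly leaning back before the guard closed over it. The guard's top is level at 83 mm from nose to hinge, which is its shut height.
- The bystanders visible in the last pictures look unmoved; the arm partly hid the dropper in the top view. The arm was clear of everything.

**Disagreements:**
- The top camera and the distant wrist views differed by about 5–9 mm, so I worked from the close wrist views.
- The toggle push ended against the lever's stop at about 20 N, more than the 1 N needed but well under the 40 N limit.

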